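# Fetch the drilling jig from behind the templates

## Robot

A 7-joint arm with a two-finger parallel gripper is mounted at the origin on a cart in front of the work surface, level with it; the furniture and walls round the work are solid. World frame = base frame: x ahead of the robot, y to its left, z up, the work surface at z = 0. Lengths are in m, angles in rad, forces in N, time in s.
With the tool pointing down it reaches from about 0.4 to 0.9 m from the base axis. Payload 5.5 kg.
Tool frame: the origin (TCP) lies on the centre line of the jaws, within the pads' length; the fingertips stand bot.nose_length ahead of it and the grasp point (between the pads) lies 8 mm behind it (bot.nose_length is the distance from the TCP to the fingertips, in m); z points along the fingers, y is the line along which they close (so a half turn about z gives the same grasp; the last joint's range is limited). The gripper opens to 85 mm and grips with 20 to 120 N. Pads are 22 mm wide; open, the fingers measure 114 mm over their backs; the gripper's body (76 mm by 85 mm) begins 54 mm behind the grasp point. The pads swing forward as they close: fully open they stand 13 mm farther back than shut.
Start: joints at [-0.938, 0.501, -0.427, 1.55, 0.221, 1.138, -0.21], TCP at [0.235, 0.606, 0.221] pointing down, gripper open.
Joint ranges: [-2.88, 2.88], [-0.31, 2.03], [-1.54, 1.56], [0.2, 2.42], [-1.41, 4.55], [0.19, 2.02], [-2.57, 2.57]. Speed limits (rad/s): [2.57, 2.57, 3.14, 3.14, 3.14, 3.14, 3.14].

## Interface

Orientations are given as a unit quaternion [w, x, y, z].
In Python, from cell import bot, eyes gives the robot as it stands. The module is installed in compiled form; this text tells all that it offers.
- The arm moves only by the tool shift_gripper, called as name(argument=value, ...), one argument or row to a line, values as JSON. Schema: {"type":"object","properties":{"rows":{"type":"array","items":{"type":"array","prefixItems":[{"type":"array","items":{"type":"number"},"minItems":3,"maxItems":3},{"type":"array","items":{"type":"number"},"minItems":3,"maxItems":3},{"type":"number"}],"minItems":3,"maxItems":3},"minItems":1,"maxItems":10},"clamp_n":{"type":"number"},"only":{"type":"string"},"quiet":{"type":"boolean"},"lines":{"type":"string"}},"required":["rows"],"additionalProperties":false}. rows is a list of rows, 1 to 10 of them, each written [[dx, dy, dz], [rx, ry, rz], opening]: dx, dy, dz in units of 20 mm, then a rotation vector rx, ry, rz in rad, then the opening from 0.0 (shut) to 1.0 (fully open); each row shifts and turns the commanded pose from where the row before left it, along the tool's axes as they then stand; what a row does not reach is not made up. A row lasts 1/8 s, in which the tool goes at most 0.0625 m and 0.188 rad, less where a joint would pass 70% of its speed; a pose out of reach is approached as far as the arm can. The fingers move at their own pace and stop on an object; clamp_n is the grip in N (left out, the last holds). Time passes only in rows, so rows that do not move let the fingers close. The tool returns the time, the measured TCP pose, the force, the opening and the grip force at its end. only (a regular expression) keeps the lines of the reply that match it, lines (a string "A,B") keeps lines A to B, and quiet returns only ok. Input that does not fit is refused with a message, and nothing moves.
- bot.get_obs(): the state, without advancing time (a new reading comes with each control period).
- eyes.snapshot(name): name is "scene" or "top"; returns the picture (400x640x3 uint8, red, green, blue); there is no depth.
- eyes.calibration(name): a dict with "K" (3x3 intrinsics, pixels), "T" (4x4, takes a point from camera to world coordinates). Camera axes: x right, y down, z forward; pixel columns grow to the right and rows downward; lengths in m; the calibration is good to about 2 mm. A picture is of the moment at which its call begins. calibration takes no time and is no camera call.
- bot.job_done(): hands the job in; it is judged then, once.
The state is a dict: "time_s": time; "joints": joint angles; "dq": joint speeds; "tau": joint torques, N m; "position": TCP position; "orientation": TCP orientation; "wrist_force": force on the tool from outside, world axes, zero at the start; "ft_torque": the same for the moment, N m; "gripper_width": opening from 0.0 (shut) to 1.0 (fully open); "grasp_force": force on a finger pad.
Only numpy, scipy, OpenCV 4.12 (cv2) and the standard library are available. Lean on these libraries where they do the work, as an engineer would, in place of code of your own. Each camera call takes 0.05 s, during which the arm holds its last target. There are 200 camera calls.

## Task

The drilling jig is needed at the angle plate, but two templates lean in front of it on the ledge stand: first stand both of them in the parking rack, one in each slot, then take the jig and lean it against the front face of the angle plate, its foot on the bench, centred and with its row of bushings towards you. Finally lean the templates back in the middle of the ledge stand in their old order, the blue one against the backboard and the plywood one in front of it, and let nothing fall over.

Things in the scene. Friction and masses are not known exactly. Their poses are not given: they have to be found in the camera images.
- drilling_jig: Drilling jig: dark brown plate with a row of nine steel bushings, 190 wide x 110 high x 12 mm thick, 0.3 kg; hindmost on the ledge stand, seen at both sides of the blue one. Origin: middle of the lower edge, mid-thickness; z up the plate, y along its width, -x out of the front face with the bushings. Starts leaning back 15 degrees.
- blue_template: Blue template: blue-faced board, brown edges, one horizontal slot (70 x 22 mm), 140 wide x 145 high x 12 mm thick, 0.2 kg; leans flat on the jig. Origin and axes as the jig's (-x out of the blue face). On the stand each plate's top 35 mm is free on both faces: grip it across its thickness at the middle of the upper edge, fingers pointing down along the plate.
- plywood_template: Plywood template: pale board, one upright slot (24 mm wide, ending 55 mm below the upper edge), 100 wide x 180 high x 12 mm thick, 0.16 kg; foremost plate, leans flat on the blue template. Origin and axes as the jig's: middle of the lower edge, z up the plate, -x out of the front face.
- ledge_stand: Ledge stand, brown wood, fixed, 200 wide (y). Origin on the bench below the corner of backboard and ledge, mid-width; the corner is 26 mm above it. The backboard leans back (+x) 0.26 rad and is 68 mm high; the ledge, square to it, rises forward (-x) for 62 mm to a 7 mm lip. Plates stand on the ledge flat against the backboard or the plate behind.
- parking_rack: Parking rack, fixed: pale base board 136 deep (x) x 150 wide (y) x 10 mm thick with two slots along y, one behind the other. Each has a foot strip 10 mm high in front and two 12 mm dowels behind (y = +-36 mm, leaning back to +x 0.26 rad, ends 110 mm above the bench) on which a plate leans back. Origin on the bench under the base's middle, x to the back.
- slot_front (a point): Floor of the parking rack's front slot, mid-width, on top of the base board (10 mm above the bench). The free floor runs from 14 mm in front of it (-x, foot strip) to 12 mm behind it (dowels); a plate's lower edge stands here. Axes as the rack's.
- slot_rear (a point): The same point of the parking rack's rear slot, 66 mm behind the front one.
- angle_plate: Angle plate, fixed, cast steel: upright front face 150 wide (y) x 70 mm high, bright with three dark upright slots; foot and ribs behind it. Origin on the bench at the foot of the front face, mid-width; the face looks to -x. A 12 mm plate leaning 15 degrees on its upper edge has the middle of its lower edge about 25 mm in front of the face.

How it is judged:
By the outcome, as a careful person would: the job done as asked, in the order asked, and still so for the second after the job is handed in, with the robot touching nothing.
It also fails if it takes over 120 s, if anything falls off the work surface, if the arm or the gripper's body presses on something with over 40 N, if the wrist force passes 120 N, or if a joint passes its speed limit or range.

## Working session

There is one attempt and no reset: what is moved stays moved. The work goes in short steps, Python scripts to look and compute and a tool call to move; the robot and the scene stay as the last step left them, time stands still between calls to the robot, and variables do not carry over. Pictures are saved under pics/ and viewed, at most 14 in all, crops included, and the job is handed in when it is done.

```bash
mkdir -p pics
```

Run:
```python
from cell import bot, eyes
import cv2, numpy as np
np.set_printoptions(precision=4,suppress=True)
for n in ("scene","top"):
    cv2.imwrite(f"pics/{n}0.png",eyes.snapshot(n)[:,:,::-1])
    c=eyes.calibration(n);print(n,c["K"],c["T"])
o=bot.get_obs();print(o);print(bot.nose_length)
```

```text
scene [[379.9199   0.     322.9436]
 [  0.     379.9199 208.0986]
 [  0.       0.       1.    ]] [[-0.6662 -0.5381  0.5165  0.132 ]
 [-0.7455  0.4616 -0.4807  0.389 ]
 [ 0.0202 -0.7053 -0.7087  0.6451]
 [ 0.      0.      0.      1.    ]]
top [[516.7295   0.     321.0621]
 [  0.     516.7295 197.2816]
 [  0.       0.       1.    ]] [[ 0.0241 -0.9977  0.0634  0.4798]
 [-0.9996 -0.023   0.0184 -0.0396]
 [-0.0169 -0.0638 -0.9978  1.1169]
 [ 0.      0.      0.      1.    ]]
{'time_s': 0.1, 'joints': array([-0.9378,  0.5018, -0.4268,  1.5513,  0.2208,  1.1383, -0.2103]), 'dq': array([-0.0003, -0.0027, -0.0005, -0.0006, -0.0016,  0.0007, -0.0001]), 'tau': array([ -0.0115, -57.0812,  -5.8388, -28.1757,   0.0105,   0.0055,
         0.    ]), 'position': array([0.2347, 0.6054, 0.2204]), 'orientation': array([-0.0002,  0.1838,  0.983 , -0.0009]), 'wrist_force': array([-0.042 ,  0.1499, -0.9212]), 'ft_torque': array([-0.0412, -0.0133,  0.0737]), 'grasp_force': 0.0, 'gripper_width': 0.9984823608436664}
0.011
```

View pics/scene0.png

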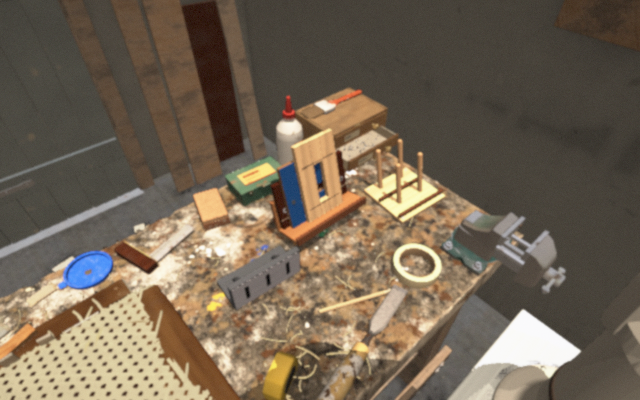

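View pics/top0.png

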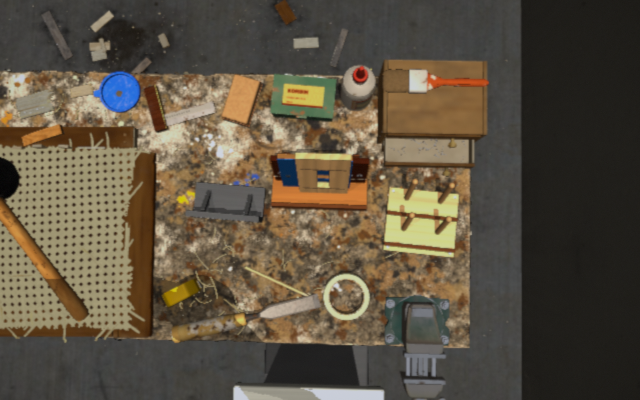

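The scene view shows the stand at about (320,210), the rack at (403,190) and the angle plate at (260,275). In the top view they are at (320,190), (422,222) and (230,202). I'll enlarge both.

Run:
```python
import cv2
t=cv2.imread("pics/top0.png");s=cv2.imread("pics/scene0.png")
cv2.imwrite("pics/tc1.png",cv2.resize(t[145:265,265:465],None,fx=4,fy=4,interpolation=cv2.INTER_CUBIC))
cv2.imwrite("pics/tc2.png",cv2.resize(t[170:230,180:280],None,fx=8,fy=8,interpolation=cv2.INTER_CUBIC))
cv2.imwrite("pics/sc1.png",cv2.resize(s[120:310,210:450],None,fx=3,fy=3,interpolation=cv2.INTER_CUBIC))
```

```text
(no output)
```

View pics/tc1.png

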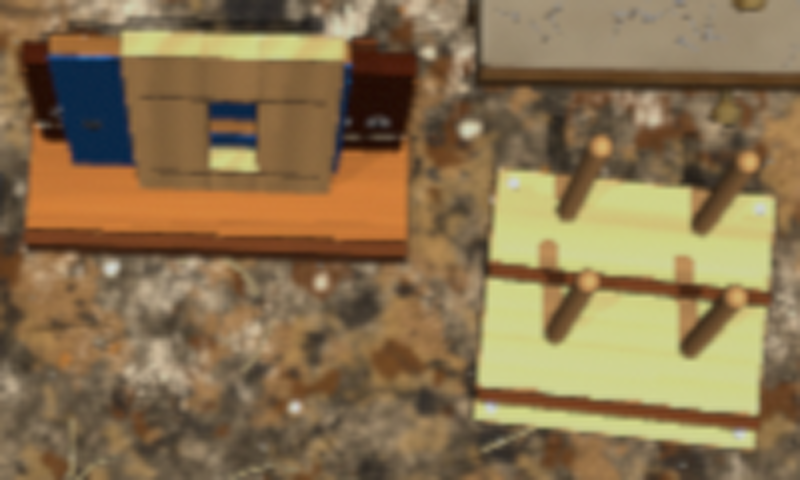

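View pics/tc2.png

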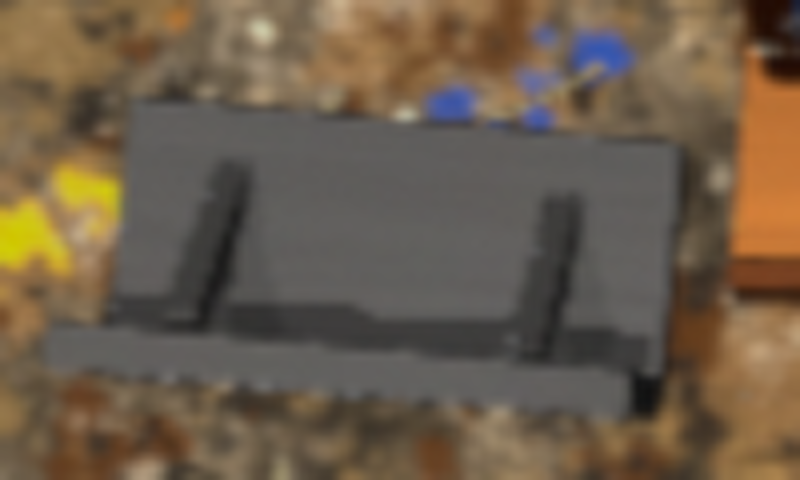

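View pics/sc1.png

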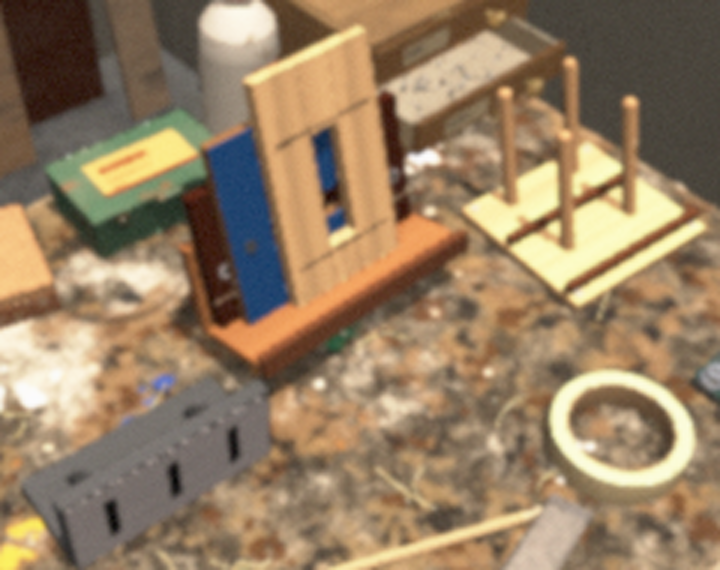

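Create h.py:
```python
import numpy as np
from scipy.spatial.transform import Rotation as R
from cell import bot, eyes
np.set_printoptions(precision=4,suppress=True)
A=0.2618
CAL={n:eyes.calibration(n) for n in("scene","top")}
def proj(n,P):
    T=CAL[n]["T"];c=(np.atleast_2d(P)-T[:3,3])@T[:3,:3];p=c@CAL[n]["K"].T
    return p[:,:2]/p[:,2:]
def frame(x,y,z,yaw): 
    T=np.eye(4);T[:3,:3]=R.from_euler('z',yaw).as_matrix();T[:3,3]=x,y,z;return T
def pt(T,P): return np.atleast_2d(P)@T[:3,:3].T+T[:3,3]
def tilt(x=0,y=0,z=0,a=A):
    T=np.eye(4);T[:3,:3]=R.from_euler('y',a).as_matrix();T[:3,3]=x,y,z;return T
def onstand(S,k,dy,dx=0,dz=0): # plate origin k mm from corner along ledge
    return S@tilt(-k*np.cos(A),dy,.026+k*np.sin(A))@tilt(-dx,0,dz,0)
```

Create fit.py:
```python
from h import *
from scipy.optimize import least_squares
def tc1(u,v):return "top",265+(u+.5)/4-.5,145+(v+.5)/4-.5
def tc2(u,v):return "top",180+(u+.5)/8-.5,170+(v+.5)/8-.5
def sc(u,v):return "scene",210+(u+.5)/3-.5,120+(v+.5)/3-.5
rack=[((-.068,.075,.01),tc1(476,418)),((-.068,-.075,.01),tc1(755,447)),((.068,-.075,.01),tc1(775,197)),((.068,.075,.01),tc1(498,170)),
((.068,.075,.01),sc(465,212)),((-.068,.075,.01),sc(572,296)),((-.068,-.075,.01),sc(703,222)),((.068,-.075,.01),sc(590,143))]
ang=[((0,.075,.07),tc2(44,367)),((0,-.075,.07),tc2(628,415)),((0,.075,.07),sc(60,510)),((0,-.075,.07),sc(265,387)),((0,.075,0),sc(80,566)),((0,-.075,0),sc(270,435))]
def show(name,o,f):
    r=f(o.x).reshape(-1,2);print(name,o.x,"\n",r.round(1).tolist())
def res(P,T):return np.concatenate([(proj(q[0],pt(T,p))[0]-q[1:]) for p,q in P])
for n,P,x0 in(("rack",rack,(.43,-.23,0)),("angle",ang,(.45,.14,0))):
    f=lambda x:res(P,frame(x[0],x[1],0,x[2]))
    show(n,least_squares(f,x0,loss='soft_l1'),f)
ply=[((.006,.05,.18),tc1(122,32)),((.006,-.05,.18),tc1(352,38)),((-.006,.05,.18),tc1(128,57)),((-.006,-.05,.18),tc1(347,66)),((-.006,.05,0),tc1(143,187)),((-.006,-.05,0),tc1(328,192)),((-.006,.05,0),sc(293,307)),((-.006,-.05,0),sc(397,250)),((-.006,.05,.18),sc(255,90)),((-.006,-.05,.18),sc(365,32))]
blue=[((-.006,.07,.145),tc1(52,57)),((-.006,.07,0),tc1(75,163)),((-.006,-.07,0),tc1(338,165)),((-.006,.07,.145),sc(210,153)),((-.006,.07,0),sc(249,320))]
jig=[((-.006,.095,.11),tc1(27,67)),((-.006,-.095,.11),tc1(414,72)),((-.006,.095,0),tc1(40,137)),((-.006,.095,.11),sc(189,197)),((-.006,.095,0),sc(214,322))]
lip=[((-.0581,.1,.049),tc1(27,237)),((-.0581,-.1,.049),tc1(407,247))]
def f(x):
    S=frame(x[0],x[1],0,x[2])
    return np.concatenate([res(P,onstand(S,k,d)@frame(0,0,0,w)) for P,k,d,w in((ply,.03,x[3],0),(blue,.018,x[4],0),(jig,.006,x[5],0))]+[res(lip,S)])
show("stand",least_squares(f,(.5,-.03,0,0,0,0),loss='soft_l1'),f)
```

```bash
python3 fit.py
```

```text
rack [ 0.5043 -0.2335 -0.0768] 
 [[-0.7, 0.2], [0.1, 0.1], [0.5, -1.0], [-0.3, -1.2], [-0.6, -1.2], [3.3, 3.1], [2.2, 1.3], [-0.2, -0.6]]
angle [ 0.5031  0.1813 -0.0444] 
 [[-0.2, -1.8], [0.1, -2.7], [0.6, 0.1], [1.1, -0.6], [-0.4, 2.0], [0.3, 4.9]]
stand [ 0.594  -0.0168 -0.0213 -0.0075  0.008   0.0012] 
 [[0.1, -1.2], [-1.2, -0.3], [-1.9, -1.3], [-0.1, -1.1], [-1.1, -0.1], [0.3, 0.7], [3.1, 0.9], [2.1, -0.4], [0.1, -1.9], [2.3, -1.0], [-0.6, -0.6], [-0.5, -0.2], [0.1, 2.2], [0.5, -1.2], [1.6, 2.2], [-1.8, -2.2], [0.7, 0.8], [0.1, 0.6], [0.4, 1.6], [3.3, 3.4], [-0.7, -3.1], [0.8, -1.4]]
```

Create ov.py:
```python
from h import *
import cv2,sys
def box(T,x,y,z): # edges
    c=np.array([[a,b,d] for a in x for b in y for d in z]);P=pt(T,c)
    return [(P[i],P[j]) for i in range(8) for j in range(i+1,8) if bin(i^j).count('1')==1]
def overlay(name,img,segs,win,s,out):
    x0,y0,x1,y1=win
    im=cv2.resize(img[y0:y1,x0:x1],None,fx=s,fy=s,interpolation=cv2.INTER_CUBIC)
    for (a,b),col in segs:
        p=((proj(name,np.array([a,b]))-[x0,y0]+.5)*s).astype(int)
        cv2.line(im,tuple(map(int,p[0])),tuple(map(int,p[1])),col,1,cv2.LINE_AA)
    return im
```

Run:
```python
from ov import *
g=(0,255,0);segs=[]
Rk=frame(.5043,-.2335,0,-.0768);An=frame(.5031,.1813,0,-.0444);S=frame(.594,-.0168,0,-.0213)
for T,x,y,z in((Rk,(-.068,.068),(-.075,.075),(.01,.0101)),(An,(0,.0001),(-.075,.075),(0,.07)),
 (onstand(S,.03,-.0075),(-.006,.006),(-.05,.05),(0,.18)),(onstand(S,.018,.008),(-.006,.006),(-.07,.07),(0,.145)),(onstand(S,.006,.0012),(-.006,.006),(-.095,.095),(0,.11))):
    segs+=[(e,g) for e in box(T,x,y,z)]
a=overlay("top",cv2.imread("pics/top0.png"),segs,(178,140,464,264),2.75,0)
b=overlay("scene",cv2.imread("pics/scene0.png"),segs,(210,120,450,310),3.2,0)
cv2.imwrite("pics/o1.png",a);cv2.imwrite("pics/o2.png",b)
```

```text
(no output)
```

View pics/o1.png

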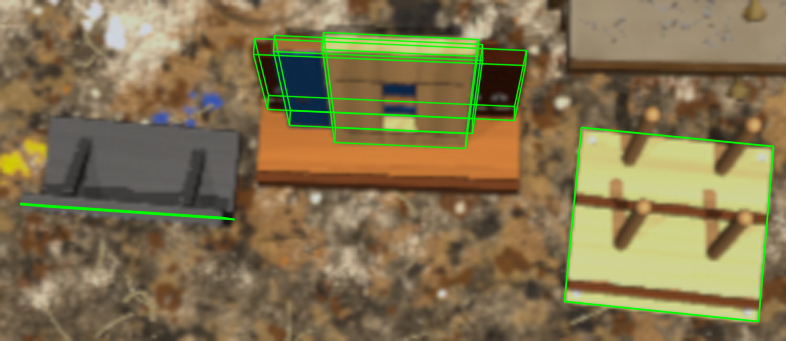

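View pics/o2.png

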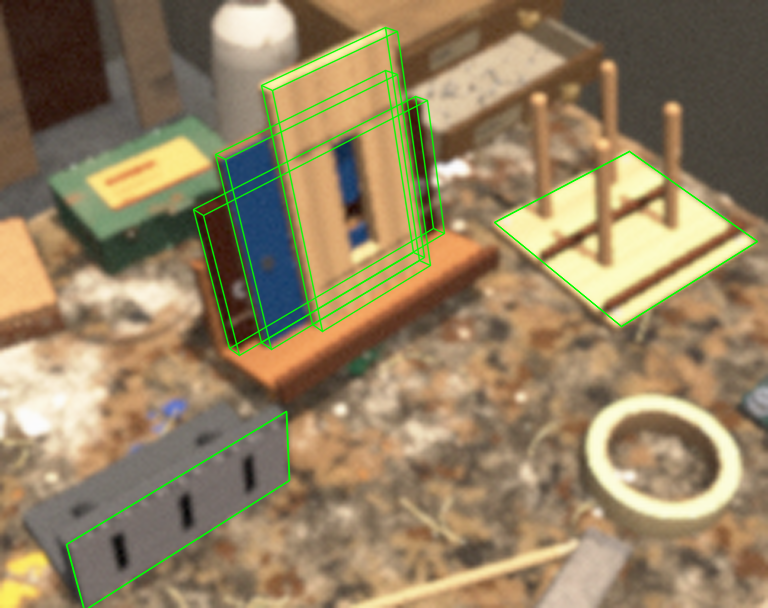

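Overlays fit the rack and the plates within about 2 px. The angle plate line sits about 1.5 px behind the real face in the top view, so I'll take its x as about 0.501. Next I'll locate the rack slots from the dowels and strips, then work out the first grasp.

Add to h.py:
```python
RK=frame(.5043,-.2335,0,-.0768);AN=frame(.5013,.1813,0,-.0444);ST=frame(.594,-.0168,0,-.0213)
H=dict(j=.11,b=.145,p=.18)
def ray(n,u,v,z):
    c=CAL[n];d=c["T"][:3,:3]@np.linalg.solve(c["K"],[u,v,1]);o=c["T"][:3,3];return o+d*(z-o[2])/d[2]
GT=np.array([[1,0,0],[0,1,0],[0,0,1.]])
def tool(plate,h,depth): # TCP pose: depth = TCP below upper edge
    T=np.eye(4);Q=plate[:3,:3];T[:3,:3]=np.c_[Q[:,1],Q[:,0],-Q[:,2]]
    T[:3,3]=pt(plate,[0,0,h-depth])[0];return T
def cur():
    o=bot.get_obs();T=np.eye(4);w,x,y,z=o["orientation"];T[:3,:3]=R.from_quat([x,y,z,w]).as_matrix();T[:3,3]=o["position"];return T
def delta(T,C=None):
    C=cur() if C is None else C
    return np.r_[C[:3,:3].T@(T[:3,3]-C[:3,3]),R.from_matrix(C[:3,:3].T@T[:3,:3]).as_rotvec()]
```

Run:
```python
from h import *
inv=np.linalg.inv(RK)
for n,u,v,z in(("dowFL",555,338,.012),("dowFR",690,352,.012),("dowRL",568,215,.012),("dowRR",703,230,.012),("tipFL",588,282,.11),("tipFR",737,297,.11),("tipRL",600,147,.11),("tipRR",749,161,.11),("strFL",480,397,.02),("strFR",755,424,.02),("strRL",490,270,.02),("strRR",770,298,.02)):
    print(n,pt(inv,ray("top",265+(u+.5)/4-.5,145+(v+.5)/4-.5,z))[0])
P=tool(onstand(ST,.03,-.0075),.18,.019)
C=cur();print(P[:3,3]);print(delta(P))
```

```text
dowFL [-0.021  0.036  0.012]
dowFR [-0.0212 -0.0359  0.012 ]
dowRL [0.045 0.035 0.012]
dowRR [ 0.0442 -0.0371  0.012 ]
tipFL [0.006  0.0363 0.11  ]
tipFR [ 0.006 -0.036  0.11 ]
tipRL [0.0722 0.0364 0.11  ]
tipRR [ 0.0725 -0.0362  0.11  ]
strFL [-0.0561  0.0736  0.02  ]
strFR [-0.0555 -0.0714  0.02  ]
strRL [0.0112 0.0745 0.02  ]
strRR [ 0.0113 -0.0737  0.02  ]
[ 0.6065 -0.0246  0.1893]
[-0.5743 -0.4531  0.0319  0.2267  0.161   1.2149]
```

The manual's scale: shifts go in units of 20 mm. Converting my numbers, -0.02 m is -1, -0.01 m is -0.5.

shift_gripper(
  rows=[
    [[0, 0, -1], [0, 0, 0.17], 0.5],
    [[0, 0, -1], [0, 0, 0.17], 0.5],
    [[0, 0, -1], [0, 0, 0.17], 0.5],
    [[0, 0, -1], [0, 0, 0.17], 0.5],
    [[0, 0, -1], [0, 0, 0.17], 0.5],
    [[0, 0, -0.5], [0, 0, 0.17], 0.5],
    [[0, 0, 0], [0, 0, 0.17], 0.5],
    [[0, 0, 0], [0, 0, 0], 0.5],
  ],
  clamp_n=40,
)

```text
time_s: 1.1
position: [0.2347, 0.6058, 0.3309]
orientation: [0.0, 0.703, 0.712, -0.0]
wrist_force: [1.0, 0.2, 0.5]
gripper_width: 0.5
grasp_force: 0.0
```

Run:
```python
from h import *
P=tool(onstand(ST,.03,-.0075),.18,-.06)
print(delta(P),bot.get_obs()["joints"])
```

```text
[-0.6357  0.3842  0.0658  0.2617  0.0053  0.0337] [-1.0918  0.4001 -0.2114  1.4182  0.0844  1.333  -1.2942]
```

Scaled: -0.05 m is -2.5, 0.03 m is 1.5.

shift_gripper(
  rows=[
    [[-2.5, 1.5, 0], [0, 0, 0], 0.5],
    [[-2.5, 1.5, 0], [0, 0, 0], 0.5],
    [[-2.5, 1.5, 0], [0, 0, 0], 0.5],
    [[-2.5, 1.5, 0], [0, 0, 0], 0.5],
    [[-2.5, 1.5, 0], [0, 0, 0], 0.5],
    [[-2.5, 1.5, 0], [0, 0, 0], 0.5],
    [[-2.5, 1.5, 0], [0, 0, 0], 0.5],
    [[-2.5, 1.5, 0], [0, 0, 0], 0.5],
    [[-2.5, 1.5, 0], [0.13, 0, 0.02], 0.5],
    [[-2.5, 1.5, 0], [0.13, 0, 0.014], 0.5],
  ],
)

```text
time_s: 2.35
position: [0.5398, 0.108, 0.3286]
orientation: [-0.093, 0.707, 0.695, -0.092]
wrist_force: [1.9, 0.2, 1.1]
gripper_width: 0.498
grasp_force: 0.0
```

shift_gripper(
  rows=[
    [[0, 0, 0], [0, 0, 0], 0.5],
  ],
)

```text
time_s: 2.48
position: [0.5414, 0.1014, 0.322]
orientation: [-0.093, 0.712, 0.69, -0.097]
wrist_force: [-0.1, 0.1, -0.5]
gripper_width: 0.506
grasp_force: 0.0
```

Run:
```python
from h import *
P=tool(onstand(ST,.03,-.0075),.18,-.04)
print(delta(P),bot.get_obs()["joints"])
```

```text
[-0.123   0.1015  0.0519 -0.0066  0.0075 -0.011 ] [-0.3145  0.3992  0.1588  1.468  -0.102   1.5454 -0.1748]
```

shift_gripper(
  rows=[
    [[-2, 1.7, 0], [0, 0, 0], 0.5],
    [[-2, 1.7, 0], [0, 0, 0], 0.5],
    [[-2.15, 1.7, 0], [0, 0, 0], 0.5],
    [[0, 0, 1.3], [-0.006, 0.007, -0.011], 0.5],
    [[0, 0, 1.3], [0, 0, 0], 0.5],
    [[0, 0, 0], [0, 0, 0], 0.5],
    [[0, 0, 0], [0, 0, 0], 0.5],
  ],
)

```text
time_s: 3.35
position: [0.6222, -0.0155, 0.2525]
orientation: [-0.092, 0.705, 0.698, -0.086]
wrist_force: [-0.5, -0.1, -0.1]
gripper_width: 0.501
grasp_force: 0.0
```

Run:
```python
from h import *
import cv2
print(delta(tool(onstand(ST,.03,-.0075),.18,.019)))
a=cv2.imread("pics/scene0.png")
s=eyes.snapshot("scene")[:,:,::-1];t=eyes.snapshot("top")[:,:,::-1]
cv2.imwrite("pics/g1.png",np.hstack([cv2.resize(s[60:260,220:400],None,fx=2.2,fy=2.2),cv2.resize(t[60:260,220:400],None,fx=2.2,fy=2.2)]))
```

```text
[-0.0096  0.0007  0.065   0.0091 -0.0036  0.0111]
```

View pics/g1.png

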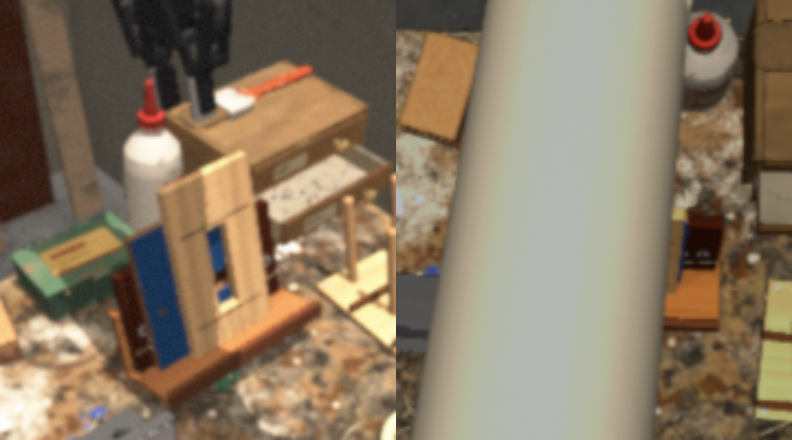

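The fingers hang above the plywood's upper edge, at about (185,105) in the left half, and straddle it. The arm blocks the top view. Going down to grip.

Scaled: 0.025 m is 1.25, 0.02 m is 1.

shift_gripper(
  rows=[
    [[-0.45, 0, 1], [0.009, -0.004, 0.011], 0.5],
    [[0, 0, 1.25], [0, 0, 0], 0.5],
    [[0, 0, 1], [0, 0, 0], 0.5],
    [[0, 0, 0], [0, 0, 0], 0.5],
    [[0, 0, 0], [0, 0, 0], 0.5],
  ],
  clamp_n=40,
)

```text
time_s: 4.08
position: [0.6052, -0.0252, 0.1889]
orientation: [-0.093, 0.709, 0.693, -0.092]
wrist_force: [0.2, 0.1, 0.3]
gripper_width: 0.497
grasp_force: 0.0
```

```bash
python3 - <<'E'
from h import *
import cv2
print(delta(tool(onstand(ST,.03,-.0075),.18,.019)))
s=eyes.snapshot("scene")[:,:,::-1]
cv2.imwrite("pics/g2.png",cv2.resize(s[80:260,230:400],None,fx=3.3,fy=3.3))
E
```

```text
[ 0.0007  0.0012 -0.0007 -0.0006  0.0008 -0.0027]
```

View pics/g2.png

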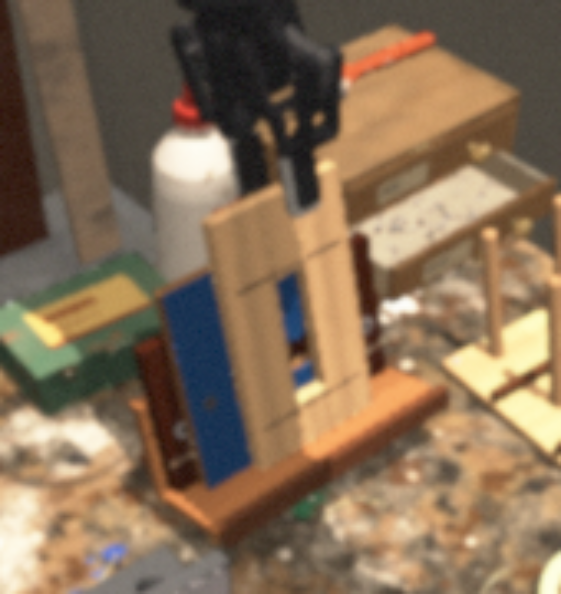

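The fingers straddle the upper edge: the front fingertip is at (303,208), about 20 mm below the edge. Closing.

shift_gripper(
  rows=[
    [[0, 0, 0], [0, 0, 0], 0.3],
    [[0, 0, 0], [0, 0, 0], 0.15],
    [[0, 0, 0], [0, 0, 0], 0.0],
    [[0, 0, 0], [0, 0, 0], 0.0],
    [[0, 0, 0], [0, 0, 0], 0.0],
    [[0, 0, 0], [0, 0, 0], 0.0],
  ],
  clamp_n=40,
)

```text
time_s: 4.88
position: [0.6055, -0.0249, 0.1892]
orientation: [-0.093, 0.709, 0.693, -0.091]
wrist_force: [1.9, 0.1, 5.0]
gripper_width: 0.128
grasp_force: 41.0
```

shift_gripper(
  rows=[
    [[0, -0.15, 0], [0, 0, 0], 0.0],
    [[0, -0.1, -0.15], [0, 0, 0], 0.0],
    [[0, 0, -1], [0, 0, 0], 0],
    [[0, 0, -2], [0, 0, 0], 0],
    [[0, 0, -2.5], [0, 0, 0], 0],
    [[0, 0, 0], [0, 0, 0], 0],
  ],
)

```text
time_s: 5.62
position: [0.6314, -0.0255, 0.3024]
orientation: [-0.091, 0.709, 0.693, -0.09]
wrist_force: [-1.1, -0.5, -1.5]
gripper_width: 0.124
grasp_force: 40.1
```

Run:
```python
from h import *
import cv2
s=eyes.snapshot("scene")[:,:,::-1]
cv2.imwrite("pics/g3.png",cv2.resize(s[0:260,200:460],None,fx=2.2,fy=2.2))
# rear slot target, 1.5 mm up, origin 4 mm behind slot point
def slot(x,up): return RK@tilt(x,0,.010+.0016+up)
for up in(.16,.0015): print(delta(tool(slot(.027+.003,up),.18,.019)))
```

```text
[-0.2149 -0.0544 -0.0134  0.0006  0.0148  0.0513]
[-0.2147 -0.0135  0.1397  0.0006  0.0148  0.0513]
```

View pics/g3.png

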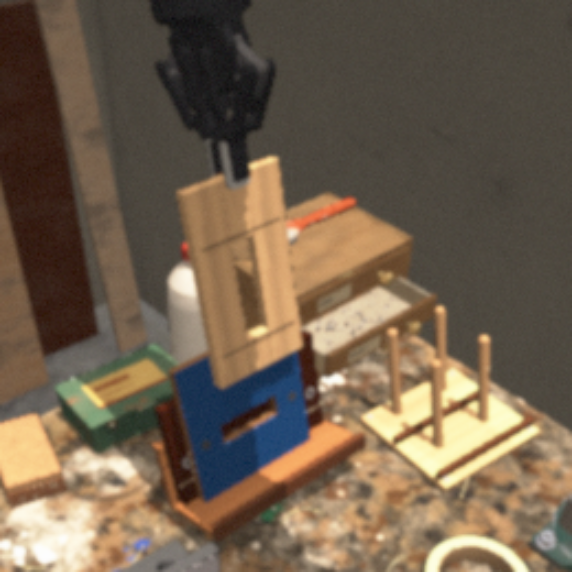

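The plywood is held squarely and the blue template and jig stayed in place. Rack dowels at (390–485, 310–440) are clear. Moving over to the rear slot.

Scaled: -0.006 m is -0.3, -0.05 m is -2.5.

shift_gripper(
  rows=[
    [[-1, -0.3, -1], [0, 0, 0], 0],
    [[-2.5, -0.7, 0.1], [0, 0.005, 0.013], 0],
    [[-2.5, -0.7, 0.1], [0, 0.005, 0.013], 0],
    [[-2.5, -0.7, 0.1], [0, 0.005, 0.013], 0],
    [[-2.25, -0.3, 0], [0, 0, 0.012], 0],
    [[0, 0, 0], [0, 0, 0], 0],
    [[0, 0, 0], [0, 0, 0], 0],
  ],
)

```text
time_s: 6.55
position: [0.5711, -0.237, 0.3245]
orientation: [-0.098, 0.727, 0.674, -0.089]
wrist_force: [-0.0, 0.7, -0.8]
gripper_width: 0.128
grasp_force: 40.1
```

Add to h.py:
```python
def slot(x,up): return RK@tilt(x,0,.010+.0016+up)
```

Run:
```python
from h import *
for up in(.16,.03,.0015): print(delta(tool(slot(.027+.003,up),.18,.019)))
```

```text
[-0.0016  0.0039 -0.0038 -0.0046 -0.0021  0.0008]
[-0.0019  0.0381  0.1216 -0.0046 -0.0021  0.0008]
[-0.0019  0.0456  0.1491 -0.0046 -0.0021  0.0008]
```

shift_gripper(
  rows=[
    [[-0.1, 0.3, 0], [-0.005, -0.002, 0], 0],
    [[0, 0.55, 2], [0, 0, 0], 0],
    [[0, 0.55, 2], [0, 0, 0], 0],
    [[0, 0.5, 2], [0, 0, 0], 0],
    [[0, 0, 0], [0, 0, 0], 0],
    [[0, 0, 0], [0, 0, 0], 0],
  ],
)

```text
time_s: 7.3
position: [0.579, -0.2403, 0.2019]
orientation: [-0.093, 0.727, 0.675, -0.088]
wrist_force: [0.2, -0.0, -0.5]
gripper_width: 0.128
grasp_force: 40.1
```

Run:
```python
from h import *
for up in(.03,.0015): print(delta(tool(slot(.027+.003,up),.18,.019)))
import cv2
s=eyes.snapshot("scene")[:,:,::-1]
cv2.imwrite("pics/g4.png",cv2.resize(s[40:240,320:500],None,fx=3,fy=3))
```

```text
[ 0.0011 -0.002   0.0055  0.0052  0.0027  0.0015]
[0.0012 0.0052 0.0331 0.0052 0.0027 0.0015]
```

View pics/g4.png

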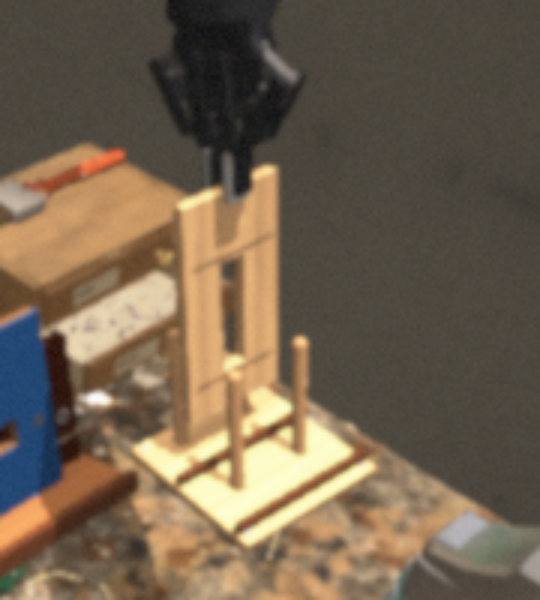

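The plywood hangs just above the rear slot. Its lower left corner at (185,445) is between the rear strip and the rear dowels. Lowering the rest.

Scaled: 0.011 m is 0.55, 0.009 m is 0.45.

shift_gripper(
  rows=[
    [[0.05, 0.1, 0.55], [0.005, 0.003, 0.001], 0],
    [[0, 0.1, 0.55], [0, 0, 0], 0],
    [[0, 0.05, 0.45], [0, 0, 0], 0],
    [[0, 0, 0], [0, 0, 0], 0],
    [[0, 0, 0], [0, 0, 0], 0],
  ],
)

```text
time_s: 7.98
position: [0.5749, -0.2397, 0.1695]
orientation: [-0.096, 0.728, 0.673, -0.089]
wrist_force: [-0.2, -0.8, -1.4]
gripper_width: 0.124
grasp_force: 40.1
```

Run:
```python
from h import *
print(delta(tool(slot(.027+.003,.0),.18,.019)))
```

```text
[ 0.0007  0.0014  0.0021 -0.0012 -0.001  -0.0009]
```

Scaled: 0.002 m is 0.1, 0.0015 m is 0.075.

shift_gripper(
  rows=[
    [[0, 0.1, 0.075], [0, 0, 0], 0],
    [[0, 0, 0.05], [0, 0, 0], 0],
    [[0, 0, 0], [0, 0, 0], 0],
  ],
)

```text
time_s: 8.35
position: [0.5764, -0.2397, 0.1668]
orientation: [-0.096, 0.728, 0.673, -0.089]
wrist_force: [0.3, -0.1, -0.1]
gripper_width: 0.123
grasp_force: 40.3
```

shift_gripper(
  rows=[
    [[0, 0, 0], [0, 0, 0], 0.2],
    [[0, 0, 0], [0, 0, 0], 0.3],
    [[0, 0, 0], [0, 0, 0], 0.45],
    [[0, 0, 0], [0, 0, 0], 0.45],
    [[0, 0, -1], [0, 0, 0], 0.45],
    [[0, 0, -2.5], [0, 0, 0], 0.45],
    [[0, 0, -3], [0, 0, 0], 0.45],
    [[0, 0, 0], [0, 0, 0], 0.45],
  ],
)

```text
time_s: 9.35
position: [0.6131, -0.2434, 0.2977]
orientation: [-0.092, 0.728, 0.674, -0.086]
wrist_force: [0.0, -0.0, 0.3]
gripper_width: 0.447
grasp_force: 0.0
```

Run:
```python
from h import *
print(delta(tool(onstand(ST,.018,.008),.145,-.12)), delta(tool(onstand(ST,.018,.008),.145,.019)))
import cv2
s=eyes.snapshot("scene")[:,:,::-1]
cv2.imwrite("pics/g5.png",cv2.resize(s[100:300,270:470],None,fx=2.5,fy=2.5))
```

```text
[ 0.2354  0.0164  0.0067  0.009  -0.0124 -0.0543] [ 0.2336  0.0152  0.1457  0.009  -0.0124 -0.0543]
```

View pics/g5.png

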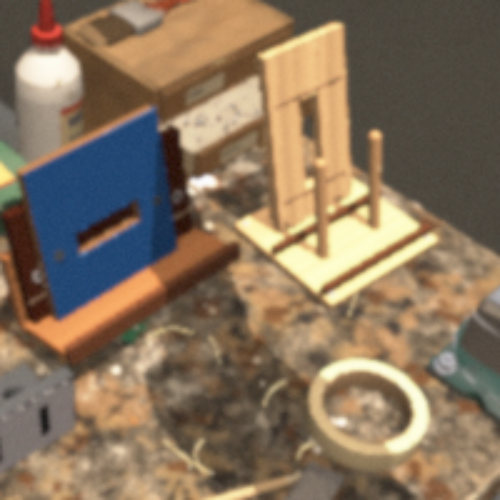

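The plywood stands in the rear slot, leaning on the dowels, and blue is undisturbed. I'll check blue's pose against its visible corners: TL (22,180), TR (153,112), BL (57,317), BR (177,246).

Run:
```python
from h import *
T=onstand(ST,.018,.008)
c=[(-.006,.07,.145),(-.006,-.07,.145),(-.006,.07,0),(-.006,-.07,0)]
print((proj("scene",pt(T,c))-[270,100]+.5)*2.5)
m=[(22,180),(153,112),(57,317),(177,246)]
inv=np.linalg.inv(T);o=CAL["scene"]["T"][:3,3]
for u,v in m:
    p=ray("scene",270+(u+.5)/2.5-.5,100+(v+.5)/2.5-.5,0);a=pt(inv,o)[0];b=pt(inv,p)[0];t=(-.006-a[0])/(b[0]-a[0]);print(a+t*(b-a))
```

```text
[[ 26.5294 174.9799]
 [160.6651 108.555 ]
 [ 61.9231 322.7066]
 [181.3801 251.2738]]
[-0.006   0.0746  0.1422]
[-0.006  -0.0618  0.1447]
[-0.006   0.073   0.0074]
[-0.006  -0.0663  0.0072]
```

shift_gripper(
  rows=[
    [[1.5, 0, -1], [0, 0, 0], 0.45],
    [[2.5, 0.2, 0], [0, -0.004, -0.013], 0.45],
    [[2.5, 0.2, 0], [0, -0.004, -0.013], 0.45],
    [[2.5, 0.2, 0], [0, -0.004, -0.013], 0.45],
    [[2.5, 0.2, 1], [0.009, 0, -0.013], 0.45],
    [[0, 0, 0], [0, 0, 0], 0.45],
    [[0, 0, 0], [0, 0, 0], 0.45],
  ],
)

```text
time_s: 10.28
position: [0.6381, -0.0142, 0.2865]
orientation: [-0.099, 0.709, 0.692, -0.095]
wrist_force: [0.1, 0.1, 0.6]
gripper_width: 0.454
grasp_force: 0.0
```

```bash
python3 -c "
from h import *
print(delta(tool(onstand(ST,.018,.005),.145,.019)))"
```

```text
[ 0.0012  0.0087  0.1369 -0.0129 -0.0025 -0.0023]
```

Scaled: 0.05 m is 2.5, 0.04 m is 2.

shift_gripper(
  rows=[
    [[0.3, 0.45, 1.5], [-0.012, -0.002, -0.002], 0.45],
    [[0, 0, 2.5], [0, 0, 0], 0.45],
    [[0, 0, 2], [0, 0, 0], 0.45],
    [[0, 0, 0.75], [0, 0, 0], 0.45],
    [[0, 0, 0], [0, 0, 0], 0.45],
    [[0, 0, 0], [0, 0, 0], 0.45],
  ],
)

```text
time_s: 11.02
position: [0.6145, -0.0078, 0.157]
orientation: [-0.092, 0.709, 0.693, -0.089]
wrist_force: [0.1, -0.3, 1.0]
gripper_width: 0.45
grasp_force: 0.0
```

```bash
python3 -c "
from h import *
print(delta(tool(onstand(ST,.018,.010),.145,.019)))"
```

```text
[ 0.0005 -0.0037  0.0057  0.0053 -0.0016 -0.0011]
```

Scaled: 0.004 m is 0.2, -0.003 m is -0.15.

shift_gripper(
  rows=[
    [[0, -0.15, 0.2], [0.005, -0.001, 0], 0.45],
    [[0, 0, 0], [0, 0, 0], 0.3],
    [[0, 0, 0], [0, 0, 0], 0.15],
    [[0, 0, 0], [0, 0, 0], 0.0],
    [[0, 0, 0], [0, 0, 0], 0.0],
    [[0, 0, 0], [0, 0, 0], 0.0],
    [[0, 0, 0], [0, 0, 0], 0.0],
  ],
  clamp_n=40,
)

```text
time_s: 11.9
position: [0.6093, -0.0069, 0.1524]
orientation: [-0.094, 0.708, 0.693, -0.092]
wrist_force: [1.6, 0.5, 4.0]
gripper_width: 0.128
grasp_force: 40.9
```

```bash
python3 -c "
from h import *
print(delta(tool(onstand(ST,.018,.010),.145,.019)))"
```

```text
[-0.0002  0.0001  0.     -0.0021 -0.0007 -0.0002]
```

shift_gripper(
  rows=[
    [[0, -0.15, 0], [0, 0, 0], 0.0],
    [[0, -0.1, -0.15], [0, 0, 0], 0.0],
    [[0, 0, -1], [0, 0, 0], 0],
    [[0, 0, -2], [0, 0, 0], 0],
    [[0, 0, -3], [0, 0, 0], 0],
    [[0, 0, -1.5], [0, 0, 0], 0],
    [[0, 0, 0], [0, 0, 0], 0],
  ],
)

```text
time_s: 12.78
position: [0.6449, -0.0082, 0.3024]
orientation: [-0.094, 0.709, 0.693, -0.091]
wrist_force: [-0.2, -0.1, -1.9]
gripper_width: 0.119
grasp_force: 40.1
```

Run:
```python
from h import *
for up in(.16,.0015): print(delta(tool(slot(-.039+.003,up),.145,.019)))
import cv2
s=eyes.snapshot("scene")[:,:,::-1]
cv2.imwrite("pics/g6.png",cv2.resize(s[40:290,220:460],None,fx=2.2,fy=2.2))
```

```text
[-0.2282 -0.1319  0.0447 -0.0003  0.0139  0.053 ]
[-0.2282 -0.0908  0.1978 -0.0003  0.0139  0.053 ]
```

View pics/g6.png

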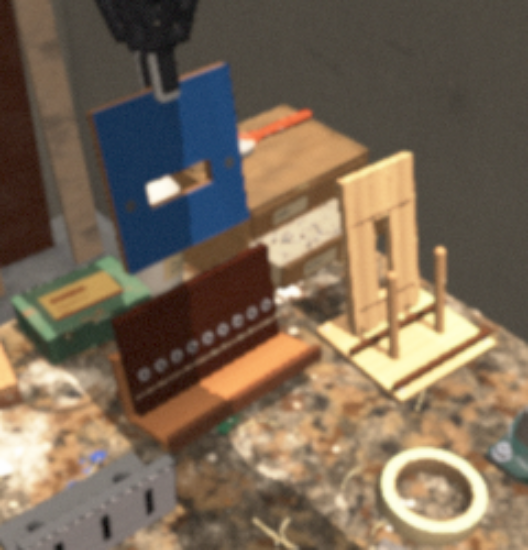

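Blue is gripped at its middle, and the jig with its bushings (145–265, 300–375) stays on the stand. I'll come forward first, then go sideways to the front slot.

shift_gripper(
  rows=[
    [[0, -2.5, -0.5], [0, 0, 0], 0],
    [[-0.5, -2.75, -0.5], [0, 0, 0], 0],
    [[-2.5, -1.5, 0], [0, 0.004, 0.013], 0],
    [[-2.5, -0.4, 0], [0, 0.005, 0.013], 0],
    [[-2.5, -0.1, 1], [0, 0.005, 0.013], 0],
    [[-2.5, 0.1, 1], [0, 0, 0.013], 0],
    [[-0.75, 0.1, 1], [0, 0, 0], 0],
    [[0, 0, 0], [0, 0, 0], 0],
    [[0, 0, 0], [0, 0, 0], 0],
  ],
)

```text
time_s: 13.95
position: [0.4876, -0.2269, 0.2981]
orientation: [-0.098, 0.726, 0.675, -0.09]
wrist_force: [0.8, 0.0, -2.6]
gripper_width: 0.129
grasp_force: 40.2
```

```bash
python3 - <<'E'
from h import *
for up in(.12,.03,.0015): print(delta(tool(slot(-.039+.003,up),.145,.019)))
E
```

```text
[-0.0054  0.0251  0.0396 -0.0052 -0.0011  0.0033]
[-0.0056  0.0488  0.1264 -0.0052 -0.0011  0.0033]
[-0.0056  0.0563  0.1539 -0.0052 -0.0011  0.0033]
```

Scaled: 0.04 m is 2, 0.015 m is 0.75.

shift_gripper(
  rows=[
    [[-0.25, 0.75, 0], [-0.005, -0.001, 0.003], 0],
    [[0, 0.6, 2], [0, 0, 0], 0],
    [[0, 0.55, 2], [0, 0, 0], 0],
    [[0, 0.5, 2], [0, 0, 0], 0],
    [[0, 0, 0], [0, 0, 0], 0],
    [[0, 0, 0], [0, 0, 0], 0],
  ],
)

```text
time_s: 14.7
position: [0.5044, -0.2352, 0.172]
orientation: [-0.094, 0.728, 0.674, -0.088]
wrist_force: [0.1, -0.6, -1.8]
gripper_width: 0.122
grasp_force: 40.2
```

```bash
python3 - <<'E'
from h import *
for up in(.03,.0): print(delta(tool(slot(-.039+.003,up),.145,.019)))
import cv2
s=eyes.snapshot("scene")[:,:,::-1]
cv2.imwrite("pics/g7.png",cv2.resize(s[40:240,320:500],None,fx=3,fy=3))
E
```

```text
[ 0.0017 -0.0013  0.0094  0.0039  0.0019 -0.001 ]
[ 0.0018  0.0063  0.0384  0.0039  0.0019 -0.001 ]
```

View pics/g7.png

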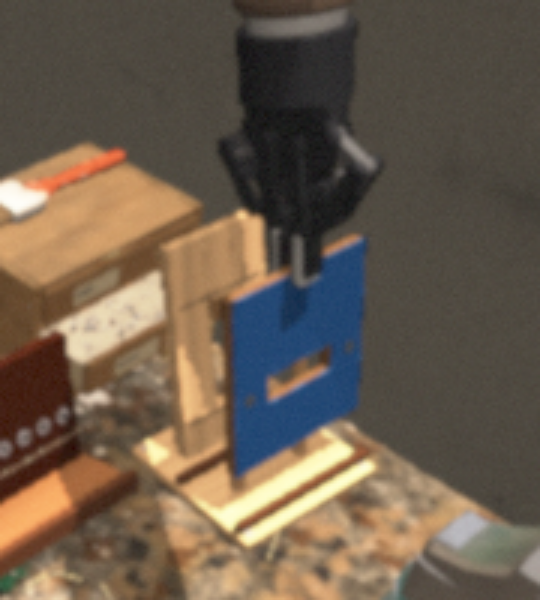

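Blue hangs above the front slot, in front of the dowels and behind the front strip, with its lower left corner at (235,475). My 14 views are now used up, so from here I'll check by force and image code.

Scaled: 0.012 m is 0.6, 0.01 m is 0.5.

shift_gripper(
  rows=[
    [[0.05, 0.1, 0.6], [0.004, 0.002, -0.001], 0],
    [[0, 0.1, 0.6], [0, 0, 0], 0],
    [[0, 0.1, 0.5], [0, 0, 0], 0],
    [[0, 0, 0], [0, 0, 0], 0],
    [[0, 0, 0], [0, 0, 0], 0],
  ],
)

```text
time_s: 15.38
position: [0.4999, -0.2339, 0.1362]
orientation: [-0.097, 0.728, 0.673, -0.089]
wrist_force: [-0.7, 0.2, -2.4]
gripper_width: 0.128
grasp_force: 40.2
```

```bash
python3 - <<'E'
from h import *
for up in(.03,.0): print(delta(tool(slot(-.039+.003,up),.145,.019)))
E
```

```text
[ 0.0008 -0.0062 -0.0264 -0.0024 -0.0009 -0.0008]
[ 0.0007  0.0016  0.0025 -0.0024 -0.0009 -0.0008]
```

The manual's scale: shifts go in units of 20 mm. Converting my numbers, 0.002 m is 0.1, 0.0015 m is 0.075.

shift_gripper(
  rows=[
    [[0, 0.1, 0.075], [0, 0, 0], 0],
    [[0, 0, 0.05], [0, 0, 0], 0],
    [[0, 0, 0], [0, 0, 0], 0],
  ],
)

```text
time_s: 15.75
position: [0.5012, -0.2339, 0.1333]
orientation: [-0.097, 0.728, 0.673, -0.089]
wrist_force: [0.5, -0.4, -1.9]
gripper_width: 0.121
grasp_force: 40.2
```

shift_gripper(
  rows=[
    [[0, 0, 0], [0, 0, 0], 0.2],
    [[0, 0, 0], [0, 0, 0], 0.3],
    [[0, 0, 0], [0, 0, 0], 0.4],
    [[0, 0, 0], [0, 0, 0], 0.4],
    [[0, 0, -1], [0, 0, 0], 0.4],
    [[0, 0, -2.5], [0, 0, 0], 0.4],
    [[0, 0, -3], [0, 0, 0], 0.4],
    [[0, 0, -1], [0, 0, 0], 0.4],
    [[0, 0, 0], [0, 0, 0], 0.4],
  ],
)

```text
time_s: 16.88
position: [0.5414, -0.2375, 0.2797]
orientation: [-0.095, 0.728, 0.673, -0.088]
wrist_force: [0.2, 0.1, -0.6]
gripper_width: 0.399
grasp_force: 0.0
```

Run:
```python
from h import *
print(delta(tool(onstand(ST,.006,.0012),.11,-.15)), delta(tool(onstand(ST,.006,.0012),.11,.02)))
import cv2
s=eyes.snapshot("scene")[:,:,::-1];cv2.imwrite("pics/b1.png",s)
hsv=cv2.cvtColor(np.ascontiguousarray(s),cv2.COLOR_BGR2HSV)
m=cv2.inRange(hsv,(100,120,30),(125,255,255));m[:,:340]=0
n,l,st,c=cv2.connectedComponentsWithStats(m);i=1+np.argmax(st[1:,4]);print(st[i],c[i])
q=(l==i).astype('u1');cn=max(cv2.findContours(q,0,2)[0],key=cv2.contourArea);print(cv2.approxPolyDP(cn,4,True)[:,0].tolist())
print(proj("scene",pt(slot(-.039+.0062,0),[(-.006,.07,.145),(-.006,-.07,.145),(-.006,.07,0),(-.006,-.07,0)])))
```

```text
[ 0.2287  0.0937 -0.024   0.0015 -0.0144 -0.0543] [ 0.2263  0.0935  0.146   0.0015 -0.0144 -0.0543]
[ 393  135   43   75 1996] [414.5361 170.6037]
[[434, 135], [393, 156], [397, 209], [435, 186]]
[[393.9433 156.047 ]
 [437.4742 134.1217]
 [396.1986 212.1383]
 [435.9797 188.3894]]
```

Blue's outline matches the seated pose within 3 px. On to the jig.

Scaled: 0.05 m is 2.5, 0.03 m is 1.5.

shift_gripper(
  rows=[
    [[1, 0, -1], [0, 0, 0], 0.45],
    [[2.5, 0.5, 0], [0, -0.005, -0.013], 0.45],
    [[2.5, 1, 0], [0, -0.005, -0.013], 0.45],
    [[2.5, 1.5, 0], [0, -0.004, -0.013], 0.45],
    [[2.5, 1.5, 1], [0, 0, -0.013], 0.45],
    [[0, 0, 1], [0, 0, 0], 0.45],
    [[0, 0, 1.5], [0, 0, 0], 0.45],
    [[0, 0, 0], [0, 0, 0], 0.45],
    [[0, 0, 0], [0, 0, 0], 0.45],
  ],
)

```text
time_s: 18.05
position: [0.6267, -0.0222, 0.206]
orientation: [-0.095, 0.709, 0.692, -0.092]
wrist_force: [0.5, -0.2, 0.5]
gripper_width: 0.451
grasp_force: 0.0
```

Run:
```python
from h import *
print(delta(tool(onstand(ST,.006,.0012),.11,.02)))
import cv2
s=eyes.snapshot("scene")
# measure jig outline: dark red-brown
hsv=cv2.cvtColor(np.ascontiguousarray(s[:,:,::-1]),cv2.COLOR_BGR2HSV);cv2.imwrite("pics/b2.png",s[:,:,::-1])
print(hsv[228,286],hsv[205,300])
P=[(-.006,.095,.11),(-.006,-.095,.11),(-.006,.095,0),(-.006,-.095,0)]
print(proj("scene",pt(onstand(ST,.006,.0012),P)))
sub=s[140:240,260:360].astype(int)
m=((sub.sum(2)<150)&(sub[:,:,0]>sub[:,:,2]+5)).astype('u1')
n,l,st,c=cv2.connectedComponentsWithStats(m);i=1+np.argmax(st[1:,4]);print(st[i])
cn=max(cv2.findContours((l==i).astype('u1'),0,2)[0],key=cv2.contourArea);print((cv2.approxPolyDP(cn,3,True)[:,0]+[260,140]).tolist())
```

```text
[ 0.0058  0.0092  0.0923 -0.0031 -0.0015 -0.0028]
[ 12 166 109] [  7 123  54]
[[273.0601 186.9007]
 [342.9751 150.8138]
 [284.3227 230.4594]
 [348.4887 192.4894]]
[   9   13   77   76 2562]
[[340, 153], [272, 182], [275, 186], [269, 186], [282, 227], [345, 190], [343, 187], [281, 221], [343, 182], [338, 181], [314, 198], [310, 195], [313, 189], [343, 174]]
```

Scaled: 0.02 m is 1, 0.04 m is 2.

shift_gripper(
  rows=[
    [[0.3, 0.45, 1.5], [-0.003, -0.002, -0.003], 0.45],
    [[0, 0, 2], [0, 0, 0], 0.45],
    [[0, 0, 1], [0, 0, 0], 0.45],
    [[0, 0, 0], [0, 0, 0], 0.45],
    [[0, 0, 0], [0, 0, 0], 0.45],
  ],
)

```text
time_s: 18.73
position: [0.6139, -0.0159, 0.1185]
orientation: [-0.092, 0.708, 0.694, -0.09]
wrist_force: [0.9, 0.3, -1.2]
gripper_width: 0.453
grasp_force: 0.0
```

```bash
python3 -c "
from h import *
print(delta(tool(onstand(ST,.006,.002),.11,.02)))"
```

```text
[ 0.0006 -0.0013  0.0045  0.0037  0.0004  0.0005]
```

Scaled: 0.003 m is 0.15, -0.001 m is -0.05.

shift_gripper(
  rows=[
    [[0, -0.05, 0.15], [0.003, 0, 0], 0.45],
    [[0, 0, 0], [0, 0, 0], 0.3],
    [[0, 0, 0], [0, 0, 0], 0.15],
    [[0, 0, 0], [0, 0, 0], 0.0],
    [[0, 0, 0], [0, 0, 0], 0.0],
    [[0, 0, 0], [0, 0, 0], 0.0],
    [[0, 0, 0], [0, 0, 0], 0.0],
  ],
  clamp_n=60,
)

```text
time_s: 19.6
position: [0.6113, -0.0155, 0.1146]
orientation: [-0.093, 0.708, 0.694, -0.092]
wrist_force: [2.7, 0.2, 4.2]
gripper_width: 0.119
grasp_force: 61.2
```

```bash
python3 -c "
from h import *
print(delta(tool(onstand(ST,.006,.002),.11,.02)))"
```

```text
[ 0.0004  0.0003  0.0001 -0.0009  0.0004  0.0008]
```

shift_gripper(
  rows=[
    [[0, -0.15, 0], [0, 0, 0], 0.0],
    [[0, -0.1, -0.15], [0, 0, 0], 0.0],
    [[0, 0, -1], [0, 0, 0], 0],
    [[0, 0, -2], [0, 0, 0], 0],
    [[0, 0, -2.5], [0, 0, 0], 0],
    [[0, 0, -1], [0, 0, 0], 0],
    [[0, 0, 0], [0, 0, 0], 0],
  ],
)

```text
time_s: 20.48
position: [0.6402, -0.0163, 0.244]
orientation: [-0.094, 0.708, 0.694, -0.092]
wrist_force: [0.5, -0.8, -4.7]
gripper_width: 0.114
grasp_force: 60.1
```

Add to h.py:
```python
def atang(gap,up): return AN@tilt(-gap,0,.0016+up)
```

Run:
```python
from h import *
for up in(.13,.02,0): print(delta(tool(atang(.030,up),.11,.02)))
```

```text
[ 0.1948 -0.1378  0.0636 -0.0026  0.0065  0.0228]
[ 0.1949 -0.1091  0.1698 -0.0026  0.0065  0.0228]
[ 0.1949 -0.1039  0.1891 -0.0026  0.0065  0.0228]
```

shift_gripper(
  rows=[
    [[1.5, -2.25, 0], [0, 0, 0], 0],
    [[2, -2, 0], [0, 0.003, 0.008], 0],
    [[2.25, -1.75, 0], [0, 0.003, 0.008], 0],
    [[2.5, -1, 0.5], [0, 0, 0.007], 0],
    [[1.5, 0, 1], [-0.003, 0, 0], 0],
    [[0, 0, 1], [0, 0, 0], 0],
    [[0, 0, 0], [0, 0, 0], 0],
    [[0, 0, 0], [0, 0, 0], 0],
  ],
)

```text
time_s: 21.48
position: [0.4979, 0.1816, 0.2316]
orientation: [-0.094, 0.717, 0.685, -0.091]
wrist_force: [1.3, -0.3, -3.7]
gripper_width: 0.113
grasp_force: 60.1
```

Run:
```python
from h import *
for up in(.02,0): print(delta(tool(atang(.032,up),.11,.02)))
```

```text
[ 0.      0.0268  0.1202 -0.001   0.0014 -0.0015]
[ 0.0001  0.032   0.1395 -0.001   0.0014 -0.0015]
```

Scaled: 0.04 m is 2, 0.035 m is 1.75.

shift_gripper(
  rows=[
    [[0, 0.35, 1.5], [0, 0, 0], 0],
    [[0, 0.5, 2], [0, 0, 0], 0],
    [[0, 0.45, 1.75], [0, 0, 0], 0],
    [[0, 0.15, 0.6], [0, 0, 0], 0],
    [[0, 0, 0], [0, 0, 0], 0],
    [[0, 0, 0], [0, 0, 0], 0],
  ],
)

```text
time_s: 22.22
position: [0.4976, 0.183, 0.1133]
orientation: [-0.093, 0.717, 0.685, -0.089]
wrist_force: [0.4, -0.4, -4.4]
gripper_width: 0.117
grasp_force: 60.1
```

Run:
```python
from h import *
for up in(.02,0): print(delta(tool(atang(.032,up),.11,.02)))
```

```text
[-0.0015 -0.0036  0.0058  0.0033 -0.0007 -0.0002]
[-0.0015  0.0015  0.0252  0.0033 -0.0007 -0.0002]
```

Scaled: 0.01 m is 0.5, -0.001 m is -0.05.

shift_gripper(
  rows=[
    [[-0.05, 0.05, 0.5], [0.003, 0, 0], 0],
    [[0, 0.05, 0.5], [0, 0, 0], 0],
    [[0, 0, 0], [0, 0, 0], 0],
    [[0, 0, 0], [0, 0, 0], 0],
  ],
)

```text
time_s: 22.72
position: [0.4927, 0.1819, 0.0917]
orientation: [-0.095, 0.716, 0.685, -0.091]
wrist_force: [-0.4, 0.6, -4.0]
gripper_width: 0.12
grasp_force: 60.1
```

shift_gripper(
  rows=[
    [[0, 0, 0.15], [0, 0, 0], 0],
    [[0, 0, 0.075], [0, 0, 0], 0],
    [[0, 0, 0], [0, 0, 0], 0],
  ],
)

```text
time_s: 23.1
position: [0.4924, 0.1819, 0.0882]
orientation: [-0.095, 0.716, 0.685, -0.091]
wrist_force: [1.2, -0.9, 2.1]
gripper_width: 0.117
grasp_force: 60.9
```

Run:
```python
from h import *
print(delta(tool(atang(.032,0),.11,.02)))
```

```text
[-0.0002  0.0001 -0.0004 -0.0011  0.     -0.0001]
```

Foot touches the bench (2.1 N up). Lift about 1 mm and feel backwards for the angle plate's edge.

Scaled: 0.003 m is 0.15, -0.0015 m is -0.075.

shift_gripper(
  rows=[
    [[0, 0, -0.075], [0, 0, 0], 0],
    [[0, 0.15, -0.04], [0, 0, 0], 0],
    [[0, 0, 0], [0, 0, 0], 0],
    [[0, 0, 0], [0, 0, 0], 0],
  ],
)

```text
time_s: 23.6
position: [0.4949, 0.1817, 0.0886]
orientation: [-0.095, 0.716, 0.685, -0.091]
wrist_force: [1.0, 1.1, -3.1]
gripper_width: 0.116
grasp_force: 60.1
```

shift_gripper(
  rows=[
    [[0, 0.1, -0.025], [0, 0, 0], 0],
    [[0, 0, 0], [0, 0, 0], 0],
    [[0, 0, 0], [0, 0, 0], 0],
  ],
)

```text
time_s: 23.98
position: [0.4972, 0.1817, 0.0888]
orientation: [-0.095, 0.716, 0.685, -0.091]
wrist_force: [0.2, 0.1, -4.8]
gripper_width: 0.12
grasp_force: 60.0
```

shift_gripper(
  rows=[
    [[0, 0.075, -0.02], [0, 0, 0], 0],
    [[0, 0, 0], [0, 0, 0], 0],
    [[0, 0, 0], [0, 0, 0], 0],
  ],
)

```text
time_s: 24.35
position: [0.4985, 0.1816, 0.0888]
orientation: [-0.095, 0.716, 0.685, -0.091]
wrist_force: [-1.7, -0.4, -4.4]
gripper_width: 0.121
grasp_force: 60.0
```

shift_gripper(
  rows=[
    [[0, 0.06, -0.015], [0, 0, 0], 0],
    [[0, 0, 0], [0, 0, 0], 0],
    [[0, 0, 0], [0, 0, 0], 0],
  ],
)

```text
time_s: 24.72
position: [0.4991, 0.1816, 0.0887]
orientation: [-0.096, 0.716, 0.685, -0.092]
wrist_force: [-3.9, -0.2, -3.0]
gripper_width: 0.118
grasp_force: 60.1
```

shift_gripper(
  rows=[
    [[0, 0.06, -0.015], [0, 0, 0], 0],
    [[0, 0, 0], [0, 0, 0], 0],
    [[0, 0, 0], [0, 0, 0], 0],
  ],
)

```text
time_s: 25.1
position: [0.4997, 0.1816, 0.0886]
orientation: [-0.096, 0.716, 0.685, -0.092]
wrist_force: [-6.1, 1.0, -3.7]
gripper_width: 0.118
grasp_force: 60.1
```

Contact confirmed. Back off slightly, set it down and release.

Scaled: -0.002 m is -0.1, 0.0015 m is 0.075.

shift_gripper(
  rows=[
    [[0, -0.1, 0.025], [0, 0, 0], 0],
    [[0, 0, 0.075], [0, 0, 0], 0],
    [[0, 0, 0], [0, 0, 0], 0],
    [[0, 0, 0], [0, 0, 0], 0],
  ],
)

```text
time_s: 25.6
position: [0.4992, 0.1814, 0.088]
orientation: [-0.095, 0.716, 0.685, -0.091]
wrist_force: [-3.8, 0.2, 4.9]
gripper_width: 0.116
grasp_force: 61.2
```

shift_gripper(
  rows=[
    [[0, 0, 0], [0, 0, 0], 0.16],
    [[0, 0, 0], [0, 0, 0], 0.22],
    [[0, 0, 0], [0, 0, 0], 0.35],
    [[0, 0, 0], [0, 0, 0], 0.4],
    [[0, 0, 0], [0, 0, 0], 0.4],
    [[0, 0, -1], [0, 0, 0], 0.4],
    [[0, 0, -2.5], [0, 0, 0], 0.4],
    [[0, 0, -3], [0, 0, 0], 0.4],
    [[0, 0, -3], [0, 0, 0], 0.4],
    [[0, 0, 0], [0, 0, 0], 0.4],
  ],
)

```text
time_s: 26.85
position: [0.5524, 0.1798, 0.2761]
orientation: [-0.092, 0.717, 0.686, -0.086]
wrist_force: [-0.4, -0.3, -0.7]
gripper_width: 0.397
grasp_force: 0.0
```

Run:
```python
from h import *
import cv2
s=eyes.snapshot("scene");cv2.imwrite("pics/j1.png",s[:,:,::-1])
P=[(-.006,.095,.11),(-.006,-.095,.11),(-.006,.095,0),(-.006,-.095,0)]
print(proj("scene",pt(atang(.0257,0),P)))
sub=s[190:330,190:320].astype(int)
m=((sub.sum(2)<170)&(sub[:,:,0]>sub[:,:,2]+8)).astype('u1')
m=cv2.morphologyEx(m,cv2.MORPH_CLOSE,np.ones((5,5),'u1'))
n,l,st,c=cv2.connectedComponentsWithStats(m);i=1+np.argmax(st[1:,4]);print(st[i])
cn=max(cv2.findContours((l==i).astype('u1'),0,2)[0],key=cv2.contourArea);print((cv2.approxPolyDP(cn,3,True)[:,0]+[190,190]).tolist())
```

```text
[[217.3937 284.965 ]
 [308.7767 231.2531]
 [235.4286 328.5947]
 [317.6799 274.1468]]
[  27   43  100   93 4285]
[[308, 234], [286, 240], [217, 284], [234, 325], [316, 273]]
```

The jig's outline matches the leaning pose within about 3 px. Now fetch blue from the front slot.

Run:
```python
from h import *
print(delta(tool(slot(-.039+.005,.12),.145,.019)))
```

```text
[-0.4147 -0.0229  0.026   0.0029  0.007   0.0313]
```

shift_gripper(
  rows=[
    [[-2.75, -0.5, 0], [0, 0, 0], 0.4],
    [[-3, -0.5, 0], [0, 0, 0.004], 0.4],
    [[-3, -0.5, 0], [0, 0, 0.004], 0.4],
    [[-3, -0.5, 0], [0, 0, 0.008], 0.4],
    [[-3, -0.5, 0], [0, 0, 0.008], 0.4],
    [[-3, -0.5, 0], [0, 0, 0.008], 0.4],
    [[-2.5, -0.5, 0], [0, 0, 0], 0.4],
    [[0, 0, 0], [0, 0, 0], 0.4],
    [[0, 0, 0], [0, 0, 0], 0.4],
  ],
)

```text
time_s: 28.02
position: [0.4578, -0.22, 0.2891]
orientation: [-0.095, 0.727, 0.674, -0.093]
wrist_force: [-0.1, 1.2, -0.3]
gripper_width: 0.399
grasp_force: 0.0
```

Run:
```python
from h import *
for up in(.12,0): print(delta(tool(slot(-.039+.005,up),.145,.019)))
```

```text
[-0.0097  0.0538  0.0225 -0.0045  0.0076 -0.0003]
[-0.0088  0.0854  0.1383 -0.0045  0.0076 -0.0003]
```

Scaled: 0.03 m is 1.5, 0.05 m is 2.5.

shift_gripper(
  rows=[
    [[-0.45, 1.5, -0.5], [-0.004, 0.007, 0], 0.4],
    [[0, 2.5, 0], [0, 0, 0], 0.4],
    [[0, 0.2, 2], [0, 0, 0], 0.4],
    [[0, 0, 2.5], [0, 0, 0], 0.4],
    [[0, 0, 0], [0, 0, 0], 0.4],
    [[0, 0, 0], [0, 0, 0], 0.4],
  ],
)

```text
time_s: 28.78
position: [0.5196, -0.2339, 0.1928]
orientation: [-0.094, 0.727, 0.674, -0.088]
wrist_force: [-1.0, -0.2, 1.6]
gripper_width: 0.405
grasp_force: 0.0
```

Run:
```python
from h import *
print(delta(tool(slot(-.039+.006,0),.145,.019)))
```

```text
[-0.0006  0.      0.0615  0.0032  0.0024  0.0012]
```

Scaled: 0.03 m is 1.5, -0.001 m is -0.05.

shift_gripper(
  rows=[
    [[-0.05, 0, 1.5], [0.003, 0.002, 0.001], 0.4],
    [[0, 0, 1.5], [0, 0, 0], 0.4],
    [[0, 0, 0], [0, 0, 0], 0.4],
    [[0, 0, 0], [0, 0, 0], 0.4],
  ],
  clamp_n=40,
)

```text
time_s: 29.28
position: [0.5048, -0.2351, 0.1359]
orientation: [-0.094, 0.728, 0.673, -0.088]
wrist_force: [0.2, 0.2, -0.1]
gripper_width: 0.399
grasp_force: 0.0
```

shift_gripper(
  rows=[
    [[0, 0, 0], [0, 0, 0], 0.2],
    [[0, 0, 0], [0, 0, 0], 0.0],
    [[0, 0, 0], [0, 0, 0], 0.0],
    [[0, 0, 0], [0, 0, 0], 0.0],
    [[0, 0, 0], [0, 0, 0], 0.0],
    [[0, 0, 0], [0, 0, 0], 0.0],
  ],
  clamp_n=40,
)

```text
time_s: 30.02
position: [0.5044, -0.2351, 0.1353]
orientation: [-0.095, 0.728, 0.673, -0.088]
wrist_force: [0.6, 0.3, 5.9]
gripper_width: 0.122
grasp_force: 40.8
```

```bash
python3 - <<'E'
from h import *
print(delta(tool(slot(-.039+.006,0),.145,.019)))
E
```

```text
[ 0.0016 -0.      0.002   0.0024  0.0008 -0.0015]
```

shift_gripper(
  rows=[
    [[0, -0.15, 0], [0, 0, 0], 0],
    [[0, -0.15, -0.2], [0, 0, 0], 0],
    [[0, 0, -1], [0, 0, 0], 0],
    [[0, 0, -2.5], [0, 0, 0], 0],
    [[0, -0.5, -3], [0, 0, 0], 0],
    [[0, -0.5, -2.5], [0, 0, 0], 0],
    [[0, 0, 0], [0, 0, 0], 0],
  ],
)

```text
time_s: 30.9
position: [0.5272, -0.2376, 0.3224]
orientation: [-0.093, 0.728, 0.673, -0.087]
wrist_force: [-0.4, 0.1, -2.8]
gripper_width: 0.121
grasp_force: 39.7
```

Run:
```python
from h import *
for d in(-.1,0): print(delta(tool(onstand(ST,.006+.004,-.0015,0,-d),.145,.017)))
```

```text
[ 0.2268  0.1139  0.0457  0.0065 -0.0123 -0.0561]
[ 0.2256  0.1133  0.1457  0.0065 -0.0123 -0.0561]
```

Scaled: 0.055 m is 2.75, 0.05 m is 2.5.

shift_gripper(
  rows=[
    [[2.5, -0.25, 0], [0, 0, 0], 0],
    [[2.75, 0, 0], [0, -0.004, -0.014], 0],
    [[2.75, 0.4, 0], [0, -0.004, -0.014], 0],
    [[2.5, 1.75, 0], [0.006, -0.004, -0.014], 0],
    [[1, 2.5, 0], [0, 0, -0.014], 0],
    [[0, 1, 2], [0, 0, 0], 0],
    [[0, 0, 0], [0, 0, 0], 0],
    [[0, 0, 0], [0, 0, 0], 0],
  ],
)

```text
time_s: 31.9
position: [0.6328, -0.0113, 0.251]
orientation: [-0.097, 0.708, 0.693, -0.094]
wrist_force: [0.2, -0.1, -1.9]
gripper_width: 0.125
grasp_force: 39.8
```

Run:
```python
from h import *
for d in(-.03,0): print(delta(tool(onstand(ST,.006+.004,-.0015,0,-d),.145,.017)))
```

```text
[-0.008   0.0115  0.0693 -0.009  -0.0023 -0.0006]
[-0.0081  0.0118  0.0993 -0.009  -0.0023 -0.0006]
```

Scaled: 0.03 m is 1.5, 0.011 m is 0.55.

shift_gripper(
  rows=[
    [[-0.4, 0.55, 0], [-0.009, -0.002, 0], 0],
    [[0, 0, 1.5], [0, 0, 0], 0],
    [[0, 0, 1.5], [0, 0, 0], 0],
    [[0, 0, 0], [0, 0, 0], 0],
    [[0, 0, 0], [0, 0, 0], 0],
  ],
)

```text
time_s: 32.52
position: [0.6301, -0.0189, 0.192]
orientation: [-0.092, 0.709, 0.694, -0.089]
wrist_force: [0.1, 0.2, -2.4]
gripper_width: 0.122
grasp_force: 39.8
```

Run:
```python
from h import *
print(delta(tool(onstand(ST,.006+.004,-.0015),.145,.017)))
```

```text
[-0.0002 -0.0022  0.0417  0.0051 -0.0006  0.0002]
```

Scaled: 0.02 m is 1, 0.014 m is 0.7.

shift_gripper(
  rows=[
    [[0, -0.1, 1], [0.005, 0, 0], 0],
    [[0, 0, 0.7], [0, 0, 0], 0],
    [[0, 0, 0], [0, 0, 0], 0],
    [[0, 0, 0], [0, 0, 0], 0],
  ],
)

```text
time_s: 33.02
position: [0.6181, -0.018, 0.1576]
orientation: [-0.095, 0.708, 0.694, -0.092]
wrist_force: [0.6, 0.7, -1.8]
gripper_width: 0.119
grasp_force: 39.8
```

shift_gripper(
  rows=[
    [[0, 0, 0.15], [0, 0, 0], 0],
    [[0, 0, 0.075], [0, 0, 0], 0],
    [[0, 0, 0], [0, 0, 0], 0],
  ],
)

```text
time_s: 33.4
position: [0.617, -0.0177, 0.1535]
orientation: [-0.095, 0.708, 0.694, -0.092]
wrist_force: [0.1, 0.4, -1.2]
gripper_width: 0.122
grasp_force: 39.9
```

Run:
```python
from h import *
print(delta(tool(onstand(ST,.006+.004,-.0015),.145,.017)))
```

```text
[-0.0011  0.0007  0.0011 -0.0026 -0.0007  0.001 ]
```

Now slide down and back in small steps until contact is felt.

Scaled: 0.002 m is 0.1, 0.0005 m is 0.025.

shift_gripper(
  rows=[
    [[0, 0.1, 0.025], [0, 0, 0], 0],
    [[0, 0.1, 0], [0, 0, 0], 0],
    [[0, 0, 0], [0, 0, 0], 0],
    [[0, 0, 0], [0, 0, 0], 0],
  ],
)

```text
time_s: 33.9
position: [0.6209, -0.0177, 0.1524]
orientation: [-0.094, 0.708, 0.694, -0.092]
wrist_force: [0.1, 1.7, 4.4]
gripper_width: 0.122
grasp_force: 40.7
```

shift_gripper(
  rows=[
    [[0, 0, 0.05], [0, 0, 0], 0],
    [[0, 0, 0.05], [0, 0, 0], 0],
    [[0, 0, 0], [0, 0, 0], 0],
  ],
)

```text
time_s: 34.28
position: [0.6217, -0.0177, 0.1521]
orientation: [-0.093, 0.708, 0.694, -0.091]
wrist_force: [1.0, 1.2, 11.4]
gripper_width: 0.123
grasp_force: 41.5
```

Run:
```python
from h import *
print(delta(tool(onstand(ST,.006,-.0015),.145,.017)))
```

```text
[-0.0012 -0.0001  0.001   0.0008 -0.0012  0.0012]
```

Scaled: -0.0015 m is -0.075, -0.06 m is -3.

shift_gripper(
  rows=[
    [[0, 0, -0.075], [0, 0, 0], 0],
    [[0, 0, 0], [0, 0, 0], 0.16],
    [[0, 0, 0], [0, 0, 0], 0.22],
    [[0, 0, 0], [0, 0, 0], 0.35],
    [[0, 0, 0], [0, 0, 0], 0.4],
    [[0, 0, -1], [0, 0, 0], 0.4],
    [[0, 0, -2.5], [0, 0, 0], 0.4],
    [[0, 0, -3], [0, 0, 0], 0.4],
    [[0, 0, -1.5], [0, 0, 0], 0.4],
    [[0, 0, 0], [0, 0, 0], 0.4],
  ],
)

```text
time_s: 35.52
position: [0.6641, -0.0194, 0.3086]
orientation: [-0.093, 0.708, 0.694, -0.09]
wrist_force: [-0.4, -0.0, 1.0]
gripper_width: 0.397
grasp_force: 0.0
```

Run:
```python
from h import *
import cv2
s=eyes.snapshot("scene")[:,:,::-1];cv2.imwrite("pics/b3.png",s)
hsv=cv2.cvtColor(np.ascontiguousarray(s),cv2.COLOR_BGR2HSV)
m=cv2.inRange(hsv,(100,120,30),(125,255,255))[:,:370]
n,l,st,c=cv2.connectedComponentsWithStats(m);i=1+np.argmax(st[1:,4]);print(st[i],c[i])
q=(l==i).astype('u1');cn=max(cv2.findContours(q,0,2)[0],key=cv2.contourArea);print(cv2.approxPolyDP(cn,4,True)[:,0].tolist())
print(proj("scene",pt(onstand(ST,.006,0),[(-.006,.07,.145),(-.006,-.07,.145),(-.006,.07,0),(-.006,-.07,0)])))
print(delta(tool(slot(.027+.006,.0),.18,.019)))
```

```text
[ 280  141   60   82 2708] [310.2614 179.9446]
[[330, 141], [280, 166], [295, 222], [339, 195]]
[[280.0297 166.19  ]
 [332.899  140.2776]
 [293.9896 224.739 ]
 [341.1504 196.8318]]
[-0.2218 -0.0406  0.155  -0.0013  0.0139  0.0542]
```

Blue is seated centrally against the backboard, with corners within 3 px. Next the plywood.

shift_gripper(
  rows=[
    [[-2.5, -0.4, 0], [0, 0.004, 0.014], 0.4],
    [[-3, -0.4, 0], [0, 0.005, 0.014], 0.4],
    [[-3, -0.4, 0], [0, 0.005, 0.014], 0.4],
    [[-2.5, -0.7, 0], [0, 0, 0.012], 0.4],
    [[0, 0, 1.5], [0, 0, 0], 0.4],
    [[0, 0, 1.5], [0, 0, 0], 0.4],
    [[0, 0, 0], [0, 0, 0], 0.4],
    [[0, 0, 0], [0, 0, 0], 0.4],
  ],
)

```text
time_s: 36.58
position: [0.6007, -0.2357, 0.2574]
orientation: [-0.097, 0.727, 0.674, -0.09]
wrist_force: [-0.6, -0.5, 0.5]
gripper_width: 0.403
grasp_force: 0.0
```

Run:
```python
from h import *
print(delta(tool(slot(.027+.006,.0),.18,.019)))
```

```text
[-0.0052  0.0028  0.0928 -0.0038  0.0001  0.0007]
```

Scaled: 0.04 m is 2, 0.025 m is 1.25.

shift_gripper(
  rows=[
    [[-0.25, 0.15, 1], [-0.004, 0, 0], 0.4],
    [[0, 0, 2], [0, 0, 0], 0.4],
    [[0, 0, 1.25], [0, 0, 0], 0.4],
    [[0, 0, 0], [0, 0, 0], 0.4],
    [[0, 0, 0], [0, 0, 0], 0.4],
  ],
  clamp_n=40,
)

```text
time_s: 37.2
position: [0.5827, -0.2398, 0.1763]
orientation: [-0.094, 0.727, 0.674, -0.088]
wrist_force: [0.9, 0.7, 0.6]
gripper_width: 0.396
grasp_force: 0.0
```

Run:
```python
from h import *
print(delta(tool(slot(.027+.006,.0),.18,.019)))
```

```text
[ 0.0003 -0.0015  0.0099  0.0036  0.0009  0.0006]
```

Scaled: 0.008 m is 0.4, -0.001 m is -0.05.

shift_gripper(
  rows=[
    [[0, -0.05, 0.4], [0.003, 0, 0], 0.4],
    [[0, 0, 0], [0, 0, 0], 0.2],
    [[0, 0, 0], [0, 0, 0], 0.0],
    [[0, 0, 0], [0, 0, 0], 0.0],
    [[0, 0, 0], [0, 0, 0], 0.0],
    [[0, 0, 0], [0, 0, 0], 0.0],
  ],
  clamp_n=40,
)

```text
time_s: 37.95
position: [0.5782, -0.2392, 0.1672]
orientation: [-0.096, 0.727, 0.674, -0.089]
wrist_force: [-0.2, 0.5, 1.2]
gripper_width: 0.125
grasp_force: 42.3
```

```bash
python3 - <<'E'
from h import *
print(delta(tool(slot(.027+.006,.0),.18,.019)))
E
```

```text
[ 0.0001  0.0005 -0.0001 -0.002   0.      0.0003]
```

shift_gripper(
  rows=[
    [[0, -0.15, 0], [0, 0, 0], 0],
    [[0, -0.15, -0.2], [0, 0, 0], 0],
    [[0, 0, -1], [0, 0, 0], 0],
    [[0, 0, -2.5], [0, 0, 0], 0],
    [[0, 0, -3], [0, 0, 0], 0],
    [[0, 0, -2], [0, 0, 0], 0],
    [[0, 0, 0], [0, 0, 0], 0],
  ],
)

```text
time_s: 38.83
position: [0.6194, -0.2431, 0.3403]
orientation: [-0.093, 0.728, 0.674, -0.088]
wrist_force: [0.4, 0.2, -2.0]
gripper_width: 0.124
grasp_force: 42.0
```

Run:
```python
from h import *
for d in(-.1,0): print(delta(tool(onstand(ST,.018+.004,0,0,-d),.18,.019)))
```

```text
[ 0.2263  0.0179  0.0533  0.0044 -0.0123 -0.0536]
[ 0.2251  0.0175  0.1533  0.0044 -0.0123 -0.0536]
```

Scaled: 0.055 m is 2.75, 0.05 m is 2.5.

shift_gripper(
  rows=[
    [[2.5, -0.5, -0.25], [0, -0.004, -0.013], 0],
    [[2.75, 0, 0], [0, -0.004, -0.014], 0],
    [[2.75, 0, 0], [0, -0.004, -0.014], 0],
    [[2.75, 0, 0], [0.004, 0, -0.013], 0],
    [[0.5, 0, 0], [0, 0, 0], 0],
    [[0, 0, 2], [0, 0, 0], 0],
    [[0, 0, 0], [0, 0, 0], 0],
    [[0, 0, 0], [0, 0, 0], 0],
  ],
)

```text
time_s: 39.83
position: [0.6108, -0.0177, 0.3058]
orientation: [-0.096, 0.709, 0.693, -0.093]
wrist_force: [0.4, -0.5, -1.0]
gripper_width: 0.12
grasp_force: 42.0
```

Run:
```python
from h import *
for k in(.026,): print(delta(tool(onstand(ST,k,0),.18,.019)))
```

```text
[ 0.0003  0.0309  0.1134 -0.0065 -0.0023 -0.0008]
```

Scaled: 0.03 m is 1.5, 0.04 m is 2.

shift_gripper(
  rows=[
    [[0, 0.75, 1], [-0.006, -0.002, 0], 0],
    [[0, 0.75, 1.5], [0, 0, 0], 0],
    [[0, 0, 2], [0, 0, 0], 0],
    [[0, 0, 0], [0, 0, 0], 0],
    [[0, 0, 0], [0, 0, 0], 0],
  ],
)

```text
time_s: 40.45
position: [0.6179, -0.0172, 0.2128]
orientation: [-0.092, 0.709, 0.694, -0.09]
wrist_force: [0.6, -0.2, -1.2]
gripper_width: 0.122
grasp_force: 42.0
```

Run:
```python
from h import *
print(delta(tool(onstand(ST,.022,0),.18,.019)))
```

```text
[-0.0001  0.0032  0.0256  0.0029 -0.0006  0.0001]
```

shift_gripper(
  rows=[
    [[0, 0.1, 0.7], [0.003, 0, 0], 0],
    [[0, 0.05, 0.4], [0, 0, 0], 0],
    [[0, 0, 0], [0, 0, 0], 0],
    [[0, 0, 0], [0, 0, 0], 0],
  ],
)

```text
time_s: 40.95
position: [0.6133, -0.0167, 0.1885]
orientation: [-0.095, 0.708, 0.694, -0.092]
wrist_force: [1.0, -0.5, -0.2]
gripper_width: 0.121
grasp_force: 42.0
```

shift_gripper(
  rows=[
    [[0, 0.1, 0.05], [0, 0, 0], 0],
    [[0, 0.05, 0.05], [0, 0, 0], 0],
    [[0, 0, 0], [0, 0, 0], 0],
    [[0, 0, 0], [0, 0, 0], 0],
  ],
)

```text
time_s: 41.45
position: [0.6166, -0.0162, 0.1873]
orientation: [-0.094, 0.708, 0.694, -0.091]
wrist_force: [-0.4, 0.9, 6.7]
gripper_width: 0.127
grasp_force: 42.9
```

Run:
```python
from h import *
print(delta(tool(onstand(ST,.018,0),.18,.019)))
```

```text
[-0.0011  0.0019  0.0007 -0.0013 -0.0011  0.0012]
```

Scaled: 0.0015 m is 0.075, -0.001 m is -0.05.

shift_gripper(
  rows=[
    [[0, 0.075, -0.05], [0, 0, 0], 0],
    [[0, 0, 0], [0, 0, 0], 0],
    [[0, 0, 0], [0, 0, 0], 0],
  ],
)

```text
time_s: 41.82
position: [0.6179, -0.0166, 0.187]
orientation: [-0.094, 0.708, 0.694, -0.092]
wrist_force: [0.4, 1.3, 5.5]
gripper_width: 0.126
grasp_force: 42.8
```

shift_gripper(
  rows=[
    [[0, 0, 0], [0, 0, 0], 0.16],
    [[0, 0, 0], [0, 0, 0], 0.22],
    [[0, 0, 0], [0, 0, 0], 0.35],
    [[0, 0, 0], [0, 0, 0], 0.4],
    [[0, 0, -1], [0, 0, 0], 0.4],
    [[0, 0, -2.5], [0, 0, 0], 0.4],
    [[0, 0, -3], [0, 0, 0], 0.4],
    [[0, 0, -1.5], [0, 0, 0], 0.4],
    [[0, 0, 0], [0, 0, 0], 0.4],
  ],
)

```text
time_s: 42.95
position: [0.661, -0.018, 0.3437]
orientation: [-0.093, 0.708, 0.694, -0.09]
wrist_force: [-0.4, -0.8, 0.3]
gripper_width: 0.4
grasp_force: 0.0
```

Run:
```python
from h import *
import cv2
s=eyes.snapshot("scene")[:,:,::-1];cv2.imwrite("pics/e1.png",s)
# compare expected corners of ply and blue by template: synthetic score vs. shifts
P=[(-.006,.05,.18),(-.006,-.05,.18),(-.006,.05,0),(-.006,-.05,0)]
print(proj("scene",pt(onstand(ST,.018,0),P)))
hsv=cv2.cvtColor(np.ascontiguousarray(s),cv2.COLOR_BGR2HSV)
m=cv2.inRange(hsv,(100,120,30),(125,255,255))[:,:370]
l=cv2.connectedComponentsWithStats(m);print([r.tolist() for r in l[2][1:] if r[4]>60])
m=cv2.inRange(hsv,(8,60,110),(25,170,255));m[:,:285]=0;m[:,350:]=0;m[:125]=0;m[225:]=0
m=cv2.morphologyEx(m,cv2.MORPH_OPEN,np.ones((3,3),'u1'))
n,l,st,c=cv2.connectedComponentsWithStats(m);i=1+np.argmax(st[1:,4]);print(st[i])
cn=max(cv2.findContours((l==i).astype('u1'),0,2)[0],key=cv2.contourArea);print(cv2.approxPolyDP(cn,4,True)[:,0].tolist())
```

```text
[[288.0768 147.7319]
 [327.1408 129.4589]
 [304.4297 222.5069]
 [338.2364 202.2912]]
[[328, 141, 12, 55, 134], [280, 164, 20, 58, 343], [308, 164, 7, 18, 81], [59, 251, 53, 38, 1352]]
[ 285  125   65  100 4451]
[[349, 125], [316, 125], [312, 135], [308, 132], [285, 144], [299, 224], [327, 222], [349, 208], [349, 178], [343, 176], [349, 159], [336, 150], [349, 144]]
```

Scaled: 0.05 m is 2.5, -0.03 m is -1.5.

shift_gripper(
  rows=[
    [[0, 0, -1.5], [0, 0, 0], 0.4],
    [[2.5, -1.5, 0], [0, 0, 0], 0.4],
    [[2.5, -1.5, 0], [0, 0, 0], 0.4],
    [[2.5, -1.5, 0], [0, 0, 0], 0.4],
    [[2.5, -1.5, 0], [0, 0, 0], 0.4],
    [[2.5, -1.5, 0], [0, 0, 0], 0.4],
    [[2.5, -1.5, 0], [0, 0, 0], 0.4],
    [[2.5, -1.5, 0], [0, 0, 0], 0.4],
    [[2.5, -1.5, 0], [0, 0, 0], 0.4],
    [[2.5, -1.5, 0], [0, 0, 0], 0.4],
  ],
)

```text
time_s: 44.25
position: [0.4143, 0.4384, 0.4392]
orientation: [-0.095, 0.708, 0.693, -0.094]
wrist_force: [0.5, -0.3, 0.3]
gripper_width: 0.403
grasp_force: 0.0
```

shift_gripper(
  rows=[
    [[2.5, -1, 0], [0, 0, 0], 0.4],
    [[2.5, -1, 0], [0, 0, 0], 0.4],
    [[2, 0, 0], [0, 0, 0], 0.4],
    [[0, 0, 0], [0, 0, 0], 0.4],
    [[0, 0, 0], [0, 0, 0], 0.4],
  ],
)

```text
time_s: 44.88
position: [0.3806, 0.5772, 0.4495]
orientation: [-0.094, 0.708, 0.693, -0.094]
wrist_force: [0.3, -1.1, -0.3]
gripper_width: 0.399
grasp_force: 0.0
```

Run:
```python
from h import *
import cv2
t=eyes.snapshot("top")[:,:,::-1];cv2.imwrite("pics/et.png",t)
hsv=cv2.cvtColor(np.ascontiguousarray(t),cv2.COLOR_BGR2HSV)
def comp(m,x0,x1,y0,y1,tag,k=1):
    k2=np.zeros_like(m);k2[y0:y1,x0:x1]=m[y0:y1,x0:x1];n,l,st,c=cv2.connectedComponentsWithStats(k2)
    for i in np.argsort(-st[1:,4])[:k]+1: print(tag,st[i],c[i].round(1))
comp(cv2.inRange(hsv,(100,100,20),(125,255,255)),260,380,140,210,"blue",3)
comp(cv2.inRange(hsv,(20,60,170),(35,255,255)),260,380,140,210,"plytop",2)
b=t.astype(int);dark=((b.sum(2)<170)&(b[:,:,2]>b[:,:,0]+12)).astype('u1')*255
comp(dark,170,285,180,240,"jig",2)
for T,h,w,n in((onstand(ST,.006,0),.145,.07,"blue"),(onstand(ST,.018,0),.18,.05,"ply"),(atang(.0246,0),.11,.095,"jig")):
    print(n,proj("top",pt(T,[(a,y,z) for z,a in((h,.006),(h,-.006),(0,-.006)) for y in(w,-w)])).round(0).tolist())
```

```text
blue [345 153  13  30 288] [350.7 166.9]
blue [284 151  11  31 194] [288.9 165.4]
blue [314 164  11   4  44] [319.  165.5]
plytop [291 143  56   8 315] [318.3 147.1]
plytop [314 177  12   6  61] [319.6 179.5]
jig [ 170  203  102   34 1813] [224.  222.1]
jig [272 206  13   2  17] [278.5 206.2]
blue [[282.0, 147.0], [358.0, 150.0], [282.0, 152.0], [357.0, 156.0], [287.0, 180.0], [353.0, 183.0]]
ply [[291.0, 145.0], [347.0, 147.0], [291.0, 151.0], [347.0, 154.0], [296.0, 186.0], [344.0, 188.0]]
jig [[170.0, 208.0], [266.0, 215.0], [169.0, 214.0], [265.0, 221.0], [183.0, 229.0], [271.0, 235.0]]
```

Plates match the expected poses within about 1–2 px in the top view, and the robot is clear. Handing in.

```bash
python3 -c "
from cell import bot
print(bot.job_done())"
```

```text
the job is handed in; nothing more can be done
None
```

I handed the job in at about 45 s: the jig leans centred on the angle plate, bushings forward, and the templates are back mid-stand, blue against the backboard and plywood in front; my last camera checks showed nothing fallen, but the hand-in returned no verdict.

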